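Turn the flask's label up and put it on show

TASK

At this engraver's market stall, pull the dark steel flask out of the open carton and lay it on the two rollers of the aluminium stand, letting go of it there. Roll it on the rollers until its paper label faces straight up and let it rest, then pick it up again and lay it gently, centred, on the two V blocks of the wooden display stand, with the label still facing straight up. Leave the jar, the hammer and the wooden block where they are.

Things in the scene. Friction and masses are not known exactly. Their poses are not given: they have to be found in the camera images.
- flask: Dark steel flask: a cylinder 60 mm in diameter and 140 mm long, then a 6 mm neck 48 mm across and a bright aluminium cap 44 mm across, 28 mm long; 174 mm in all, about 0.35 kg (varies). Origin at the centre of its base; z axis from base to cap; x axis from its axis through the middle of its paper label.
- flask_mid (a point): Centre of the flask's body, on its axis, 70 mm from the base. Axes as the flask's: z along it from base to cap, x through the middle of the label, so the label faces straight up when x points up.
- flask_label (a point): Middle of the paper label, on the flask's round surface, 30 mm from flask_mid. The off-white label is 60 mm long along the flask and reaches 38 degrees round to either side of this point. At the start it is at least 60 degrees away from up, to either side. Axes as flask_mid.
- carton_mouth (a point): Centre of the mouth of a fixed cardboard carton lying on its side, 38 mm above the table: 76 x 76 mm outside, 84 mm deep, 4 mm walls. z axis: level, out of the mouth. The flask lies in it base first, its axis 34 mm above the table, 60 mm of its dark body and the cap sticking out, 8 mm of room above it.
- roller_stand: Fixed aluminium stand, base plate 150 x 78 x 8 mm, origin under its middle on the table, z up. Along its x axis run two free-turning black rubber rollers, 18 mm in diameter, 110 mm long, 40 mm apart between centres, centres 26 mm above the table. End plates 56 mm wide, 26 mm high, 63 mm either side of the middle.
- rollers_rest (a point): Where flask_mid is when the flask lies centred on the rollers, 59.5 mm above the table, axes as roller_stand. The flask lies along x, either way round. The rollers have a little friction: the flask stays at the angle where it is left, and a fingertip pressed lightly on its top and moved round it turns it on the spot.
- display_stand: Fixed dark wooden stand, base 160 x 78 x 10 mm, origin under its middle on the table, z up. Two V blocks 16 mm thick stand 48 mm either side of the middle along its x axis, no wider than 70 mm and no higher than 46 mm; between them it is open.
- stand_rest (a point): Where flask_mid is when the flask lies centred in the V blocks of the display stand, 60 mm above the table, axes as display_stand. The flask lies along x, either way round.
- polish_jar: Bystander: amber glass jar with a steel lid, 56 mm in diameter, 65 mm high, origin under its centre.
- hammer: Bystander: small hammer 200 mm long, lying on the table, x along its handle.
- bench_block: Bystander: pale wooden block 70 x 50 x 40 mm, origin under its centre.
Mind the look-alikes: they are no part of the job. There is more than one size of the flask; the job needs the smaller.

How it is judged:
By the outcome, as a careful person would: the job done as asked, in the order asked, and still so for the second after the job is handed in, with the robot touching nothing.
It also fails if it takes over 72 s, if anything falls off the work surface, if the arm or the gripper's body presses on something with over 40 N, if the wrist force passes 120 N, or if a joint passes its speed limit or range.

ROBOT

A 7-joint arm with a two-finger parallel gripper is mounted at the origin on the work surface. World frame = base frame: x ahead of the robot, y to its left, z up, the work surface at z = 0. Lengths are in m, angles in degrees, forces in N, time in s.
With the tool pointing down it reaches from about 0.35 to 0.9 m from the base axis. Payload 8.1 kg.
Tool frame: the origin (TCP) lies midway between the tips of the shut fingers; the grasp point (between the pads) lies 19 mm behind it (manip.grip_depth is the z of the grasp point in the tool frame, in m); z points along the fingers, y is the line along which they close (so a half turn about z gives the same grasp; the last joint's range is limited). The gripper opens to 92 mm and grips with 3 to 60 N. Pads are 19 mm wide; open, the fingers measure 130 mm over their backs; the gripper's body (75 mm by 190 mm) begins 47 mm behind the grasp point.
Start: joints at [64.824, 24.895, 1.432, 90.138, -0.665, 64.973, -4.303], TCP at [0.207, -0.59, 0.227] pointing down, gripper open.
Joint ranges: [-149.89, 149.89], [-25.12, 119.58], [-72.63, 75.52], [4.76, 147.25], [-75.54, 255.54], [6.69, 114.76], [-157.13, 157.13]. Speed limits (degrees/s): [127.2, 127.2, 172.46, 172.46, 180, 180, 180].

INTERFACE

Orientations are given as a 3x3 rotation matrix whose columns are the frame's x, y, z axes.
In Python, from plant import manip gives the robot as it stands.
- The arm moves only by the tool jog_arm, never from a script. Its argument "increments" is a list that holds one entry, the list of rows, each a list of 5 numbers: the finger opening in cm, from 0 to 9.18, then the shift along the tool's x, y, z in cm, then the turn about the tool's z in rad. A call has 1 to 5 rows; each row shifts and turns the commanded pose from where the row before left it, along the tool's axes as they then stand; what a row does not reach is not made up. A row lasts 1/10 s, in which the tool goes at most 50 mm and 8.59 degrees, less where a joint would pass 70% of its speed; a pose out of reach is approached as far as the arm can. A call with a gripper value outside its range is refused whole. The fingers move at their own pace and stop on an object; the grip force is fixed at half the most. Time passes only in rows, so rows that do not move let the fingers close. It gives the time, the measured TCP pose, the force, the opening and the grip force at its end, in the units of the state.
- manip.get_obs(): the state, without advancing time (a new reading comes with each control period).
- manip.snapshot(name): name is "side" or "top" or "wrist"; returns the picture (420x560x3 uint8, red, green, blue); there is no depth.
- manip.camera_model(name): a dict with "fx", "fy", "cx", "cy" (pixels), "k1" (the pictures are not rectified: a ray, as slopes to the right and down, at radius r is drawn at 1 + k1 r^2 times it, then the intrinsics apply), "cam_to_world" (4x4, takes a point from camera to world coordinates); the wrist camera has in their place "hand_eye" (4x4, takes a point from camera to tool coordinates, whose origin is the TCP and whose axes are the flange's). Camera axes: x right, y up, looking along -z (the intrinsics and any distortion apply to the point x, -y, -z); pixel columns grow to the right and rows downward; lengths in m; the calibration is good to about 2 mm. A picture is of the moment at which its call begins: read the wrist's pose just before it. camera_model takes no time and is no camera call.
- manip.sign_off(): hands the job in; it is judged then, once.
The state is a dict: "clock": time; "joint_pos": joint angles; "qvel": joint speeds; "joint_efforts": joint torques, N m; "tool_pos": TCP position; "tcp_rot": TCP orientation; "contact_force": force on the tool from outside, world axes, zero at the start; "wrist_torque": the same for the moment, N m; "finger_gap": opening from 0.0 (shut) to 1.0 (fully open); "grip_force": force on a finger pad.
Only numpy, scipy, OpenCV 4.12 (cv2) and the standard library are available. Lean on these libraries where they do the work, as an engineer would, in place of code of your own. Each camera call takes 0.05 s, during which the arm holds its last target. There are 200 camera calls.

## Working session

There is one attempt and no reset: what is moved stays moved. The work goes in short steps, Python scripts to look and compute and a tool call to move; the robot and the scene stay as the last step left them, time stands still between calls to the robot, and variables do not carry over. Pictures are saved under pics/ and viewed, at most 10 in all, crops included, and the job is handed in when it is done.

Besides the shell and the picture viewer there is one more tool, called after "Emit:" by a JSON object that holds its "name" and its "arguments". jog_arm: Moves the arm, as the interface text tells. Its arguments: {"type":"object","properties":{"increments":{"type":"array"}},"required":["increments"]}

```bash
mkdir -p pics; ls; python3 - <<'E'
from plant import manip
import cv2,numpy as np
o=manip.get_obs();print({k:np.round(v,3).tolist() for k,v in o.items()})
print(manip.grip_depth)
ims=[]
for n in("side","top"):
    im=manip.snapshot(n);cv2.imwrite(f"pics/{n}0.png",im[:,:,::-1])
    c=manip.camera_model(n);print(n,{k:np.round(v,4).tolist() for k,v in c.items()})
print({k:np.round(v,4).tolist() for k,v in manip.camera_model("wrist").items()})
E
```

```text
pics
{'clock': 0.0, 'joint_pos': [64.825, 24.936, 1.431, 90.192, -0.664, 64.973, -4.302], 'qvel': [0.018, -0.107, 0.058, -0.056, -0.023, 0.082, 0.101], 'joint_efforts': [-0.0, -66.785, 0.985, -31.446, -0.061, 0.043, 0.0], 'tool_pos': [0.206, -0.589, 0.226], 'tcp_rot': [[0.944, 0.33, -0.001], [0.33, -0.944, 0.001], [-0.0, -0.002, -1.0]], 'contact_force': [-0.806, 0.039, 0.624], 'wrist_torque': [0.014, 0.01, 0.02], 'grip_force': 0.0, 'finger_gap': 1.0}
-0.0188
side {'fx': 397.2625, 'fy': 397.2625, 'cx': 287.3593, 'cy': 203.1065, 'k1': 0.0078, 'cam_to_world': [[-0.8833, 0.2735, -0.3808, 0.0726], [-0.4687, -0.5351, 0.7028, 0.7765], [-0.0116, 0.7993, 0.6008, 0.7544], [0.0, 0.0, 0.0, 1.0]]}
top {'fx': 450.5519, 'fy': 450.5519, 'cx': 276.1481, 'cy': 207.4716, 'k1': -0.0257, 'cam_to_world': [[0.0183, 0.9885, -0.1503, 0.2787], [-0.9998, 0.0162, -0.0151, -0.0234], [-0.0125, 0.1505, 0.9885, 1.4803], [0.0, 0.0, 0.0, 1.0]]}
{'fx': 323.1015, 'fy': 323.1015, 'cx': 274.2994, 'cy': 212.4568, 'k1': -0.0585, 'hand_eye': [[-0.0005, 0.9547, 0.2977, 0.0798], [1.0, 0.0003, 0.0007, -0.0007], [0.0005, 0.2977, -0.9547, -0.156], [0.0, 0.0, 0.0, 1.0]]}
```

View pics/top0.png

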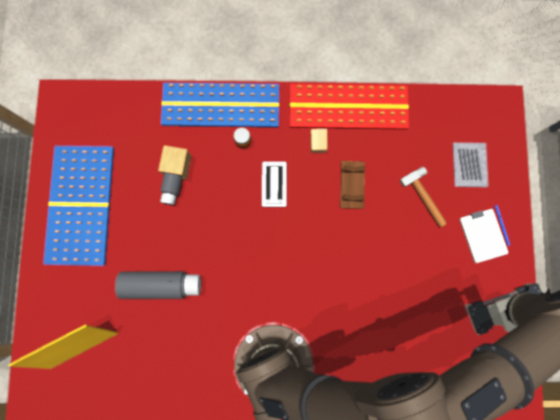

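View pics/side0.png

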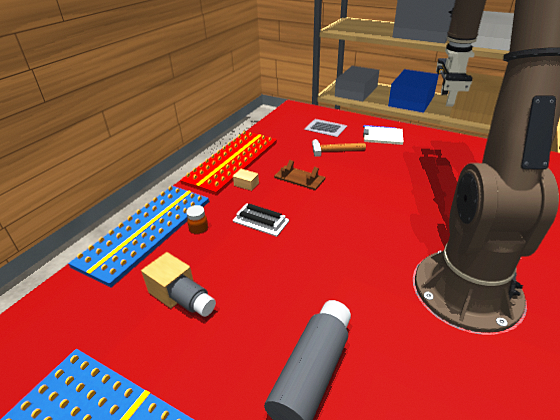

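The top view shows two flask candidates: the small dark one in the carton with its cap at top (169,197), side (203,303), and a large dark flask lying loose at top (158,285), side (310,360). The job's flask is the small one in the carton (open mouth toward the robot). The rollers are at top (274,184), the display stand at (352,184), the jar at (242,137), the block at (319,139) and the hammer at (423,195).

```bash
cat > h.py <<'E'
import numpy as np,cv2
from plant import manip
def cam(n,obs=None):
    c=manip.camera_model(n)
    if n=="wrist":
        T=np.eye(4);T[:3,:3]=obs["tcp_rot"];T[:3,3]=obs["tool_pos"];M=T@np.array(c["hand_eye"])
    else: M=np.array(c["cam_to_world"])
    return c,M
def ray(c,M,px):
    px=np.atleast_2d(np.array(px,float));d=(px-[c["cx"],c["cy"]])/[c["fx"],c["fy"]];u=d.copy()
    for _ in range(20): u=d/(1+c["k1"]*(u**2).sum(1,keepdims=True))
    v=np.c_[u[:,0],-u[:,1],-np.ones(len(u))]
    return M[:3,3],v@M[:3,:3].T
def plane(c,M,px,z):
    o,d=ray(c,M,px);return (o+d*((z-o[2])/d[:,2])[:,None])[:,:2]
def proj(c,M,P):
    q=(np.atleast_2d(P)-M[:3,3])@M[:3,:3];u=np.c_[q[:,0],-q[:,1]]/-q[:,2:3]
    u=u*(1+c["k1"]*(u**2).sum(1,keepdims=True));return u*[c["fx"],c["fy"]]+[c["cx"],c["cy"]]
def shot(n,name):
    o=manip.get_obs();im=manip.snapshot(n);cv2.imwrite(f"pics/{name}.png",im[:,:,::-1]);c,M=cam(n,o);return im,c,M,o
E
python3 - <<'E'
from h import *
im=cv2.imread("pics/top0.png");c,M=cam("top")
cv2.imwrite("pics/crop0.png",cv2.resize(im[120:220,140:400],None,fx=3,fy=3,interpolation=cv2.INTER_CUBIC))
hsv=cv2.cvtColor(im,cv2.COLOR_BGR2HSV)
notred=((hsv[...,1]<170)|((hsv[...,0]>8)&(hsv[...,0]<170))).astype(np.uint8)
for nm,(x0,y0,x1,y1),z in (("rollers",(255,155,295,212),.015),("disp",(332,155,375,212),.02),("flask+carton",(150,140,200,212),.034),("jar",(230,128,255,150),.065),("block",(305,128,335,153),.04)):
    m=np.zeros_like(notred);m[y0:y1,x0:x1]=notred[y0:y1,x0:x1]
    p=np.argwhere(m)[:,::-1].astype(np.float32)
    r=cv2.minAreaRect(p);print(nm,np.round(r[0],1),np.round(r[1],1),round(r[2],1),"world",plane(c,M,r[0],z).round(4),"corners",plane(c,M,cv2.boxPoints(r),z).round(3).tolist())
w=((hsv[...,1]<60)&(hsv[...,2]>150)).astype(np.uint8);m=np.zeros_like(w);m[185:212,150:200]=w[185:212,150:200]
p=np.argwhere(m)[:,::-1];print("cap",p.mean(0),plane(c,M,p.mean(0),.05))
E
```

```text
rollers [273.5 183.5] [47. 27.] 90.0 world [[0.5817 0.0093]] corners [[0.661, 0.056], [0.663, -0.034], [0.504, -0.037], [0.502, 0.052]]
disp [352. 184.] [46. 22.] 90.0 world [[ 0.5831 -0.2499]] corners [[0.661, -0.214], [0.662, -0.287], [0.507, -0.285], [0.506, -0.213]]
flask+carton [171.6 175.3] [30.  58.8] 11.3 world [[0.6001 0.3454]] corners [[0.512, 0.408], [0.708, 0.381], [0.689, 0.282], [0.495, 0.31]]
jar [241.5 137.5] [19. 17.] 90.0 world [[0.7227 0.1155]] corners [[0.755, 0.144], [0.755, 0.089], [0.691, 0.087], [0.69, 0.142]]
block [318.5 140. ] [24. 17.] 90.0 world [[ 0.7256 -0.1373]] corners [[0.767, -0.109], [0.767, -0.165], [0.685, -0.165], [0.684, -0.109]]
cap [167.24603175 197.85714286] [[0.52178657 0.35155022]]
```

View pics/crop0.png

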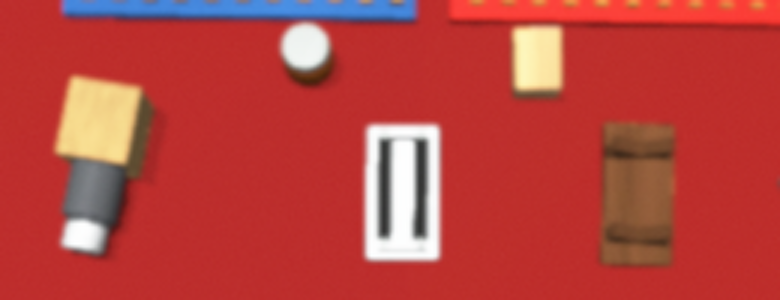

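The crop confirms the choice: the small dark flask with its bright cap at crop (85,235) pokes out of the tan carton at (100,120). Moving over it now.

Emit:
{"name": "jog_arm", "arguments": {"increments": [[[9.18,2.92,-2.43,0,0],[9.18,2.92,-2.43,0,0],[9.18,2.92,-2.43,0,0],[9.18,2.92,-2.43,0,0],[9.18,2.92,-2.43,0,0]]]}}

```text
clock: 0.6
tool_pos: [0.3046, -0.4254, 0.2264]
tcp_rot: [[0.944, 0.33, -0.0], [0.33, -0.944, 0.0], [-0.0, -0.001, -1.0]]
contact_force: [0.7, -0.8, -0.6]
finger_gap: 1.001
grip_force: 0.0
```

Emit:
{"name": "jog_arm", "arguments": {"increments": [[[9.18,2.92,-2.43,0,0],[9.18,2.92,-2.43,0,0],[9.18,2.92,-2.43,0,0],[9.18,2.92,-2.43,0,0],[9.18,2.92,-2.43,0,0]]]}}

```text
clock: 1.1
tool_pos: [0.4022, -0.2626, 0.2266]
tcp_rot: [[0.944, 0.33, -0.0], [0.33, -0.944, 0.0], [-0.0, -0.0, -1.0]]
contact_force: [0.5, -0.6, 0.4]
finger_gap: 1.002
grip_force: 0.0
```

Emit:
{"name": "jog_arm", "arguments": {"increments": [[[9.18,2.92,-2.43,0,0],[9.18,2.92,-2.43,0,0],[9.18,2.92,-2.43,0,0],[9.18,2.92,-2.43,0,0],[9.18,2.92,-2.43,0,0]]]}}

```text
clock: 1.6
tool_pos: [0.4998, -0.0998, 0.2265]
tcp_rot: [[0.944, 0.33, -0.0], [0.33, -0.944, -0.0], [-0.0, -0.0, -1.0]]
contact_force: [0.0, -0.5, -0.2]
finger_gap: 0.995
grip_force: 0.0
```

Emit:
{"name": "jog_arm", "arguments": {"increments": [[[9.18,0,0,0,0.13],[9.18,0,0,0,0.13],[9.18,0,0,0,0.13],[9.18,0,0,0,0.13]]]}}

```text
clock: 2.0
tool_pos: [0.4992, -0.101, 0.2263]
tcp_rot: [[0.982, -0.187, -0.001], [-0.187, -0.982, 0.0], [-0.001, 0.0, -1.0]]
contact_force: [0.0, -0.2, 0.1]
finger_gap: 0.999
grip_force: 0.0
```

Emit:
{"name": "jog_arm", "arguments": {"increments": [[[9.18,-1,-4.2,0,0],[9.18,-1,-4.2,0,0],[9.18,-1,-4.2,0,0],[9.18,-1,-4.2,0,0],[9.18,-1,-4.2,0,0]]]}}

```text
clock: 2.5
tool_pos: [0.4881, 0.1159, 0.2266]
tcp_rot: [[0.983, -0.182, -0.0], [-0.182, -0.983, -0.0], [-0.0, 0.0, -1.0]]
contact_force: [1.0, 0.4, -0.0]
finger_gap: 1.001
grip_force: 0.0
```

Emit:
{"name": "jog_arm", "arguments": {"increments": [[[9.18,-1,-4.2,0,0],[9.18,-1,-4.2,0,0],[9.18,-1,-4.2,0,0],[9.18,-1,-4.2,0,0],[9.18,0,0,0,0]]]}}

```text
clock: 3.0
tool_pos: [0.4775, 0.2939, 0.2265]
tcp_rot: [[0.985, -0.174, -0.001], [-0.174, -0.985, 0.004], [-0.002, -0.003, -1.0]]
contact_force: [-0.1, -0.6, 0.7]
finger_gap: 0.998
grip_force: 0.0
```

```bash
python3 - <<'E'
from h import *
im,c,M,o=shot("wrist","w1");print(np.round(o["tool_pos"],4),np.round(o["tcp_rot"],3).tolist(),np.round(o["joint_pos"],1))
E
```

```text
[0.4775 0.2939 0.2265] [[0.985, -0.174, -0.001], [-0.174, -0.985, 0.004], [-0.002, -0.003, -1.0]] [ -21.3   20.6  -20.9   98.     7.9   62.8 -144.6]
```

View pics/w1.png

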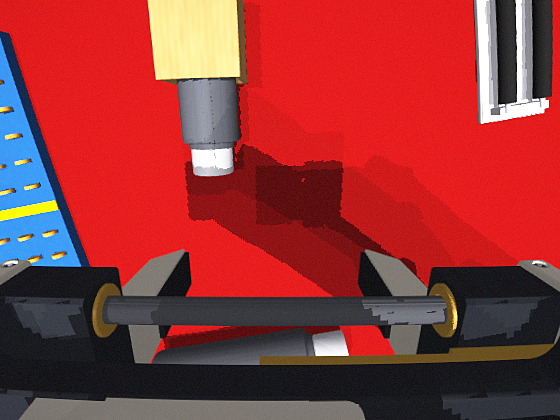

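The wrist view shows the carton mouth edge at row ~79 (columns 155–240), the flask's body at columns 180–240, rows 80–145, and its cap at (212,162). The roller stand is at the upper right (515,60).

```bash
cat >> h.py <<'E'
def axis_pts(im,c,M,rows,c0,c1,z,smax=90):
    hsv=cv2.cvtColor(im,cv2.COLOR_RGB2HSV);out=[]
    for r in rows:
        x=np.where(hsv[r,c0:c1,1]<smax)[0]+c0
        if len(x)<5: continue
        o,d=ray(c,M,[[x.min()-.5,r],[x.max()+.5,r]]);d/=np.linalg.norm(d,axis=1,keepdims=True);b=d.sum(0)
        out.append(np.r_[r,x.min(),x.max(),(o+b*(z-o[2])/b[2])[:2]])
    return np.array(out)
E
python3 - <<'E'
from h import *
o=manip.get_obs();im=cv2.imread("pics/w1.png")[:,:,::-1];c,M=cam("wrist",o)
a=axis_pts(im,c,M,range(84,140,6),140,260,.034);print(a.round(4))
b=axis_pts(im,c,M,range(152,172,4),140,260,.034);print(b.round(4))
vx,vy,x0,y0=cv2.fitLine(a[:,3:].astype(np.float32),cv2.DIST_L2,0,.01,.01).ravel();print("axis",vx,vy,x0,y0,np.degrees(np.arctan2(vy,vx)))
col=im[:,212].astype(int);hsv=cv2.cvtColor(im.copy(),cv2.COLOR_RGB2HSV)
print([(r,im[r,212].tolist()) for r in list(range(76,84))+list(range(134,152,2))+list(range(170,182))])
# carton edge and cap end
print("mouth top edge",plane(c,M,[[157,79.5],[238,82]],.076))
print("body end top",plane(c,M,[[212,143]],.064),"cap end",plane(c,M,[[212,176]],.034))
R=o["tcp_rot"];print("yaw",np.degrees(np.arctan2(R[1][0],R[0][0])),o["tool_pos"])
E
```

```text
[[ 84.     177.     235.       0.5963   0.3395]
 [ 90.     178.     235.       0.5906   0.3403]
 [ 96.     178.     236.       0.5848   0.3412]
 [102.     180.     236.       0.5788   0.3415]
 [108.     180.     236.       0.573    0.3429]
 [114.     181.     236.       0.5671   0.3438]
 [120.     181.     237.       0.5611   0.3446]
 [126.     182.     237.       0.5551   0.3455]
 [132.     182.     237.       0.5491   0.3469]
 [138.     183.     238.       0.5428   0.3473]]
[[152.     191.     232.       0.5283   0.3498]
 [156.     192.     232.       0.524    0.3503]
 [160.     192.     232.       0.5198   0.3513]
 [164.     193.     232.       0.5155   0.3518]
 [168.     193.     233.       0.5111   0.3522]]
axis 0.9886755 -0.15006948 0.5698764 0.34335232 -8.630953
[(76, [255, 254, 163]), (77, [212, 150, 88]), (78, [23, 32, 48]), (79, [77, 80, 95]), (80, [129, 130, 146]), (81, [139, 141, 158]), (82, [132, 136, 148]), (83, [134, 137, 152]), (134, [124, 126, 137]), (136, [125, 128, 140]), (138, [132, 128, 144]), (140, [133, 134, 147]), (142, [129, 126, 145]), (144, [127, 127, 136]), (146, [135, 139, 149]), (148, [123, 126, 139]), (150, [255, 255, 255]), (170, [206, 202, 214]), (171, [198, 198, 205]), (172, [204, 203, 212]), (173, [206, 201, 210]), (174, [205, 207, 216]), (175, [196, 212, 216]), (176, [117, 43, 46]), (177, [122, 5, 7]), (178, [131, 23, 26]), (179, [121, 11, 9]), (180, [124, 18, 13]), (181, [128, 21, 26])]
mouth top edge [[0.60372542 0.37465274]
 [0.58797044 0.30373781]]
body end top [[0.53913705 0.34121178]] cap end [[0.50278428 0.35553953]]
yaw -10.181431337767172 [0.47847621 0.29024086 0.2262568 ]
```

Emit:
{"name": "jog_arm", "arguments": {"increments": [[[9.18,2.2,-2.3,3.2,-0.024],[9.18,2.2,-2.3,3.2,0],[9.18,2.2,-2.3,3.2,0],[9.18,0,0,0,0],[9.18,0,0,0,0]]]}}

```text
clock: 3.55
tool_pos: [0.5563, 0.3423, 0.1291]
tcp_rot: [[0.987, -0.16, -0.003], [-0.16, -0.987, -0.002], [-0.002, 0.003, -1.0]]
contact_force: [-1.2, -0.6, 0.0]
finger_gap: 1.001
grip_force: 0.0
```

```bash
python3 - <<'E'
from h import *
im,c,M,o=shot("wrist","w2");o2=manip.get_obs()
print(np.round(o["tool_pos"],4),np.round(o2["tool_pos"],4),np.round(o["joint_pos"],1))
R=o["tcp_rot"];print("yaw",np.degrees(np.arctan2(R[1][0],R[0][0])))
P=np.array([[.596,.3395,.034],[.5367,.3485,.034],[.5033,.3535,.034]]);print(proj(c,M,P))
a=axis_pts(im,c,M,range(60,300,12),170,400,.034);print(a.round(4))
E
```

```text
[0.5563 0.3423 0.1291] [0.5565 0.3427 0.1307] [ -24.3   34.   -18.5   90.8   12.2   57.4 -145.7]
yaw -9.189993839377902
[[269.80498652 165.05037003]
 [270.84000625 236.78170767]
 [271.45021568 273.02347012]]
[[9.600e+01 2.010e+02 3.210e+02 6.476e-01 3.372e-01]
 [1.800e+02 2.280e+02 3.020e+02 5.849e-01 3.451e-01]
 [1.920e+02 2.290e+02 3.010e+02 5.753e-01 3.468e-01]
 [2.040e+02 2.290e+02 3.010e+02 5.655e-01 3.484e-01]
 [2.160e+02 2.290e+02 3.010e+02 5.554e-01 3.502e-01]
 [2.280e+02 2.310e+02 3.010e+02 5.450e-01 3.511e-01]
 [2.400e+02 2.340e+02 2.970e+02 5.345e-01 3.533e-01]
 [2.520e+02 1.740e+02 3.750e+02 5.223e-01 3.478e-01]
 [2.640e+02 1.700e+02 3.990e+02 5.098e-01 3.419e-01]
 [2.760e+02 1.700e+02 3.990e+02 4.983e-01 3.436e-01]
 [2.880e+02 1.700e+02 3.990e+02 4.864e-01 3.454e-01]]
```

View pics/w2.png

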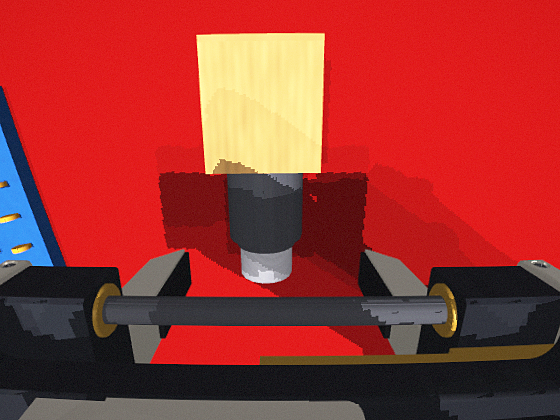

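The flask (columns 229–301, centre 265) lies a little left of the finger midline (276), with the mouth edge at row 174 and the cap end at row 282. Shift 7 mm across, descend and close.

Emit:
{"name": "jog_arm", "arguments": {"increments": [[[9.18,-0.2,-0.7,0,0.01],[9.18,0,0,3.0,0],[9.18,0,0,3.0,0],[9.18,0,0,3.0,0],[9.18,0,0,2.2,0]]]}}

```text
clock: 4.1
tool_pos: [0.5554, 0.3512, 0.019]
tcp_rot: [[0.986, -0.169, 0.001], [-0.169, -0.986, 0.001], [0.001, -0.001, -1.0]]
contact_force: [-0.0, -0.4, 0.7]
finger_gap: 1.001
grip_force: 0.0
```

Emit:
{"name": "jog_arm", "arguments": {"increments": [[[5,0,0,0,0],[5,0,0,0,0],[5,0,0,0,0],[5,0,0,0,0],[5,0,0,0,0]]]}}

```text
clock: 4.6
tool_pos: [0.5562, 0.3516, 0.02]
tcp_rot: [[0.986, -0.169, 0.002], [-0.169, -0.986, 0.001], [0.001, -0.001, -1.0]]
contact_force: [-0.5, 0.6, 1.0]
finger_gap: 0.65
grip_force: 30.0
```

Emit:
{"name": "jog_arm", "arguments": {"increments": [[[5,-1.0,0,0,0],[5,-2.0,0,0,0],[5,-2.5,0,0,0],[5,-2.5,0,0,0],[5,-2,0,0,0]]]}}

```text
clock: 5.1
tool_pos: [0.4543, 0.3681, 0.0185]
tcp_rot: [[0.986, -0.168, -0.002], [-0.168, -0.986, -0.0], [-0.002, 0.001, -1.0]]
contact_force: [0.4, 0.8, -2.9]
finger_gap: 0.651
grip_force: 30.0
```

Emit:
{"name": "jog_arm", "arguments": {"increments": [[[5,0,0,0,0],[5,0,0,0.2,0],[5,0,0,0.2,0],[5,0,0,0.0,0]]]}}

```text
clock: 5.5
tool_pos: [0.4561, 0.3683, 0.0167]
tcp_rot: [[0.986, -0.168, -0.001], [-0.168, -0.986, -0.0], [-0.001, 0.0, -1.0]]
contact_force: [-11.8, -4.6, 27.7]
finger_gap: 0.647
grip_force: 30.0
```

```bash
python3 - <<'E'
from h import *
im,c,M,o=shot("wrist","w3")
im2,_,_,_=shot("side","s3")
cv2.imwrite("pics/v3.png",np.hstack([cv2.resize(im,(400,300)),cv2.resize(im2[180:360,100:340],(400,300))])[:,:,::-1])
print(o["tool_pos"],o["contact_force"])
E
```

```text
[0.45608705 0.36834076 0.01668205] [-11.80650881  -4.57656185  27.67952708]
```

View pics/v3.png

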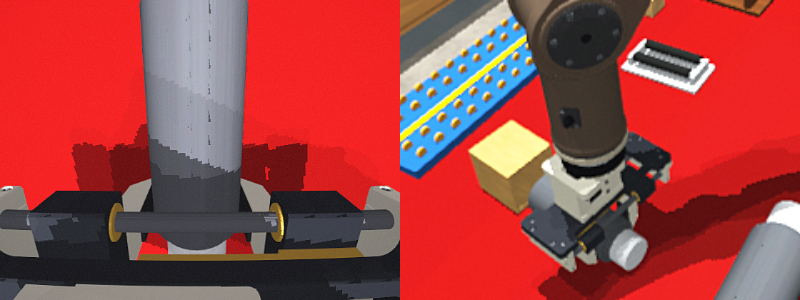

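The left half (wrist) shows the flask out of the carton, its base edge above the frame and body columns 145–245. The right half (side) shows it between the fingers with the cap at (625,250). Now let go and regrip at mid-body.

Emit:
{"name": "jog_arm", "arguments": {"increments": [[[7.0,0,0,-0.1,0],[7.2,0,0,-0.1,0],[7.2,0,0,0,0],[7.2,1.7,0,0,0],[7.2,1.7,0,0,0]]]}}

```text
clock: 6.1
tool_pos: [0.4919, 0.362, 0.0166]
tcp_rot: [[0.986, -0.168, 0.0], [-0.168, -0.986, -0.0], [0.0, 0.0, -1.0]]
contact_force: [0.2, -0.5, 0.6]
finger_gap: 0.781
grip_force: 0.0
```

Emit:
{"name": "jog_arm", "arguments": {"increments": [[[7.2,1.7,0,0,0],[7.2,0,0,0,0],[5,0,0,0,0],[5,0,0,0,0],[5,0,0,0,0]]]}}

```text
clock: 6.6
tool_pos: [0.5064, 0.3597, 0.0165]
tcp_rot: [[0.986, -0.167, -0.001], [-0.167, -0.986, -0.0], [-0.001, 0.0, -1.0]]
contact_force: [0.4, 1.4, -2.8]
finger_gap: 0.644
grip_force: 30.0
```

Emit:
{"name": "jog_arm", "arguments": {"increments": [[[5,0,0,-1.5,0],[5,0,0,-4.5,0],[5,0,0,-4.5,0],[5,0,0,-4,0],[5,0,0,0,0]]]}}

```text
clock: 7.1
tool_pos: [0.5094, 0.3621, 0.1691]
tcp_rot: [[0.986, -0.168, 0.008], [-0.168, -0.986, 0.007], [0.007, -0.008, -1.0]]
contact_force: [1.1, 0.7, -2.3]
finger_gap: 0.646
grip_force: 30.0
```

```bash
python3 - <<'E'
from h import *
im2,c,M,o=shot("side","s4")
im,c,M,_=shot("top","t4")
p=proj(c,M,o["tool_pos"])[0].astype(int)
iw,_,_,_=shot("wrist","w4")
cs,Ms=cam("side");q=proj(cs,Ms,o["tool_pos"])[0].astype(int)
x,y=max(q[0]-60,0),max(q[1]-60,0)
cv2.imwrite("pics/v4.png",np.hstack([cv2.resize(iw,(400,300)),cv2.resize(im2[y:y+90,x:x+120],(400,300),interpolation=cv2.INTER_CUBIC)])[:,:,::-1])
print(p,q,o["tool_pos"],o["contact_force"],o["finger_gap"],o["wrist_torque"])
E
```

```text
[153 195] [196 265] [0.50944772 0.36213077 0.16906485] [ 1.08046275  0.69791066 -2.3396809 ] 0.6455066192464771 [ 0.11359624 -0.04905973 -0.03606455]
```

View pics/v4.png

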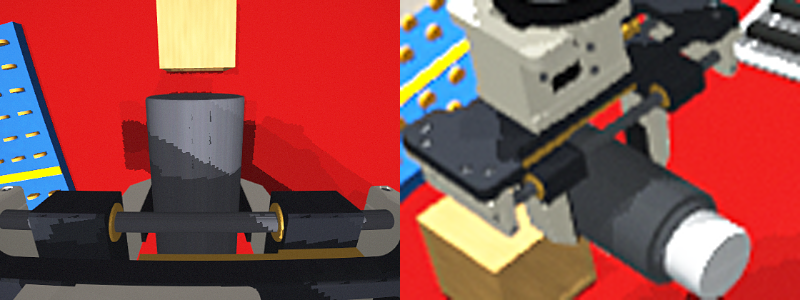

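The base end is at wrist (195,97) (half scale) and the cap at side (715,250); the flask hangs level and no label is visible from these sides. Carry it to a spot from which both stands show.

Emit:
{"name": "jog_arm", "arguments": {"increments": [[[5,0,0,-2.5,-0.085],[5,0,0,-2.5,-0.085],[5,-0.75,4,0,0],[5,-0.75,4,0,0],[5,-0.75,4,0,0]]]}}

```text
clock: 7.75
tool_pos: [0.4833, 0.2375, 0.2098]
tcp_rot: [[1.0, 0.002, -0.003], [0.001, -1.0, -0.002], [-0.003, 0.002, -1.0]]
contact_force: [1.4, 0.1, -2.0]
finger_gap: 0.647
grip_force: 30.0
```

Emit:
{"name": "jog_arm", "arguments": {"increments": [[[5,-0.75,4,0,0],[5,-0.75,4,0,0],[5,-0.75,4,0,0],[5,-0.75,4,0,0],[5,-0.75,4,0,0]]]}}

```text
clock: 8.25
tool_pos: [0.4456, 0.0376, 0.2102]
tcp_rot: [[1.0, 0.001, -0.003], [0.001, -1.0, -0.001], [-0.003, 0.001, -1.0]]
contact_force: [0.9, -0.4, -2.0]
finger_gap: 0.646
grip_force: 30.0
```

Emit:
{"name": "jog_arm", "arguments": {"increments": [[[5,-0.75,4,0,0],[5,-0.75,4,0,0],[5,-0.75,4,0,0],[5,-0.75,4,0,0],[5,0,0,0,0]]]}}

```text
clock: 8.75
tool_pos: [0.4148, -0.1259, 0.2102]
tcp_rot: [[1.0, -0.007, -0.004], [-0.007, -1.0, -0.002], [-0.004, 0.002, -1.0]]
contact_force: [0.8, 0.8, -3.4]
finger_gap: 0.649
grip_force: 30.0
```

Emit:
{"name": "jog_arm", "arguments": {"increments": [[[5,0,0,0,0],[5,0,0,0,0],[5,0,0,0,0]]]}}

```text
clock: 9.05
tool_pos: [0.4176, -0.1193, 0.2113]
tcp_rot: [[1.0, 0.003, -0.001], [0.003, -1.0, 0.0], [-0.001, -0.0, -1.0]]
contact_force: [0.4, 0.0, -3.0]
finger_gap: 0.649
grip_force: 30.0
```

```bash
python3 - <<'E'
from h import *
im,c,M,o=shot("wrist","w5")
R=o["tcp_rot"];print("yaw",np.degrees(np.arctan2(R[1][0],R[0][0])),o["tool_pos"],o["joint_pos"].round(1) if hasattr(o["joint_pos"],"round") else o["joint_pos"])
E
```

```text
yaw 0.17481290317059295 [ 0.41755969 -0.11931189  0.21125881] [ 14.9   8.5  -6.8 115.9   1.2  55.7 -82.3]
```

View pics/w5.png

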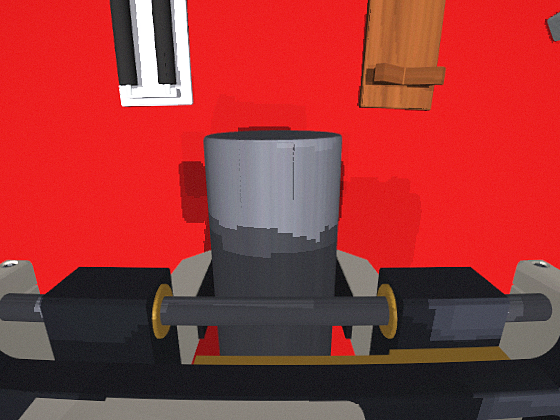

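The wrist view shows the rollers' base plate near edge at (121–190, ~105) and the display stand's near edge at (361–432, ~107). The held flask's base end is at row ~140, columns 204–341.

```bash
python3 - <<'E'
from h import *
o=manip.get_obs();im=cv2.imread("pics/w5.png");c,M=cam("wrist",o)
hsv=cv2.cvtColor(im,cv2.COLOR_BGR2HSV);h,s,v=cv2.split(hsv)
red=(((h<5)|(h>174))&(s>190))
def side(c0,c1,z,L):
    mk=~red;l=[];r=[]
    for y in range(4,90,2):
        x=np.where(mk[y,c0:c1])[0]+c0;l.append([x.min()-.5,y]);r.append([x.max()+.5,y])
    out=[]
    for e in(l,r):
        P=plane(c,M,e,z).astype(np.float32);f=cv2.fitLine(P,cv2.DIST_HUBER,0,.01,.01).ravel();out.append(f);print("edge ang",np.degrees(np.arctan(f[1]/f[0])),"y at .58",f[3]+f[1]/f[0]*(.58-f[2]))
    n=[]
    for x in range(c0,c1,4):
        y=np.where(mk[:125,x])[0]
        if len(y)>60: n.append([x,y.max()+.5])
    Q=plane(c,M,n,z).astype(np.float32);f=cv2.fitLine(Q,cv2.DIST_HUBER,0,.01,.01).ravel();print("near edge",f,"perp ang",np.degrees(np.arctan(-f[0]/f[1])),"mean",np.median(Q,0),"centre x",np.median(Q[:,0])+L/2)
print("rollers");side(100,200,.008,.150)
print("display");side(350,450,.010,.160)
# base end of held flask: top of rim at z= grasp+30mm
z=o["tool_pos"][2]+.0188
t=axis_pts(cv2.cvtColor(im,cv2.COLOR_BGR2RGB),c,M,range(150,215,10),180,380,z);print(t.round(4))
print([(y,hsv[y,272].tolist()) for y in range(124,144)])
for dz in(.0,.03): print([ (y,plane(c,M,[[272,y]],z+dz)[0].round(4).tolist()) for y in (130,134,138,142)])
E
```

```text
rollers
edge ang 0.57968104 y at .58 0.046982694
edge ang 0.69823945 y at .58 -0.03132544
near edge [ 0.00182755 -0.99999833  0.50463605  0.00897178] perp ang 0.10471112 mean [0.50465155 0.01236436] centre x 0.57965153
display
edge ang -1.4381603 y at .58 -0.20953616
edge ang -1.0860463 y at .58 -0.28807247
near edge [ 0.01533313  0.99988246  0.5023627  -0.24723569] perp ang -0.8785578 mean [ 0.5022614  -0.25495848] centre x 0.5822614
[[ 1.500e+02  2.040e+02  3.400e+02  4.820e-01 -1.178e-01]
 [ 1.600e+02  2.050e+02  3.400e+02  4.778e-01 -1.181e-01]
 [ 1.700e+02  2.050e+02  3.400e+02  4.735e-01 -1.181e-01]
 [ 1.800e+02  2.060e+02  3.390e+02  4.692e-01 -1.181e-01]
 [ 1.900e+02  2.080e+02  3.390e+02  4.647e-01 -1.185e-01]
 [ 2.000e+02  2.080e+02  3.380e+02  4.602e-01 -1.183e-01]
 [ 2.100e+02  2.080e+02  3.380e+02  4.556e-01 -1.183e-01]]
[(124, [0, 222, 232]), (125, [179, 218, 242]), (126, [0, 223, 177]), (127, [0, 231, 119]), (128, [0, 208, 137]), (129, [0, 220, 151]), (130, [177, 108, 78]), (131, [96, 61, 59]), (132, [108, 21, 62]), (133, [113, 35, 65]), (134, [96, 22, 58]), (135, [120, 34, 60]), (136, [133, 38, 61]), (137, [133, 41, 56]), (138, [98, 20, 52]), (139, [103, 34, 67]), (140, [117, 16, 155]), (141, [125, 26, 186]), (142, [111, 26, 168]), (143, [124, 26, 167])]
[(130, [0.4902, -0.1178]), (134, [0.4886, -0.1178]), (138, [0.4869, -0.1178]), (142, [0.4853, -0.1178])]
[(130, [0.4917, -0.118]), (134, [0.4905, -0.118]), (138, [0.4892, -0.118]), (142, [0.4879, -0.118])]
```

Emit:
{"name": "jog_arm", "arguments": {"increments": [[[5,3.2,-2.54,0,-0.007],[5,3.2,-2.54,0,0],[5,3.2,-2.54,0,0],[5,3.2,-2.54,0,0],[5,3.2,-2.54,0,0]]]}}

```text
clock: 9.6
tool_pos: [0.5779, 0.0096, 0.2115]
tcp_rot: [[1.0, 0.009, -0.0], [0.009, -1.0, 0.0], [-0.0, -0.0, -1.0]]
contact_force: [0.9, 0.5, -2.6]
finger_gap: 0.649
grip_force: 30.0
```

Emit:
{"name": "jog_arm", "arguments": {"increments": [[[5,0,0,0,0],[5,0,0,4,0],[5,0,0,4,0],[5,0,0,4,0],[5,0,0,3,0]]]}}

```text
clock: 10.1
tool_pos: [0.5754, 0.0079, 0.0593]
tcp_rot: [[1.0, 0.009, -0.002], [0.009, -1.0, 0.0], [-0.002, -0.0, -1.0]]
contact_force: [0.4, -0.1, -3.1]
finger_gap: 0.647
grip_force: 30.0
```

Emit:
{"name": "jog_arm", "arguments": {"increments": [[[5,0,0,0,0],[5,0,0,0,0],[5,0,0,0,0]]]}}

```text
clock: 10.4
tool_pos: [0.5782, 0.0078, 0.0637]
tcp_rot: [[1.0, 0.008, 0.003], [0.008, -1.0, 0.0], [0.003, -0.0, -1.0]]
contact_force: [-0.5, 0.0, -2.1]
finger_gap: 0.648
grip_force: 30.0
```

```bash
python3 - <<'E'
from h import *
im,c,M,o=shot("wrist","w6");print(o["tool_pos"],o["contact_force"])
# plate edges at z=.008 and flask sides
h,s,v=cv2.split(cv2.cvtColor(im,cv2.COLOR_RGB2HSV));red=(((h<5)|(h>174))&(s>190))
for y in range(10,170,20):
    x=np.where(~red[y,60:500])[0]+60
    if len(x): print(y,x.min(),x.max(),plane(c,M,[[x.min()-.5,y],[x.max()+.5,y]],.008).round(4).tolist())
E
```

```text
[0.57821734 0.00776377 0.0636512 ] [-0.47110404  0.01957096 -2.14161241]
10 60 499 [[0.7186, 0.1388], [0.721, -0.1267]]
30 60 499 [[0.7074, 0.1403], [0.7097, -0.1284]]
50 465 499 [[0.6972, -0.1076], [0.6983, -0.1303]]
130 212 331 [[0.6468, 0.049], [0.6474, -0.0278]]
150 204 341 [[0.6341, 0.0548], [0.6348, -0.035]]
```

View pics/w6.png

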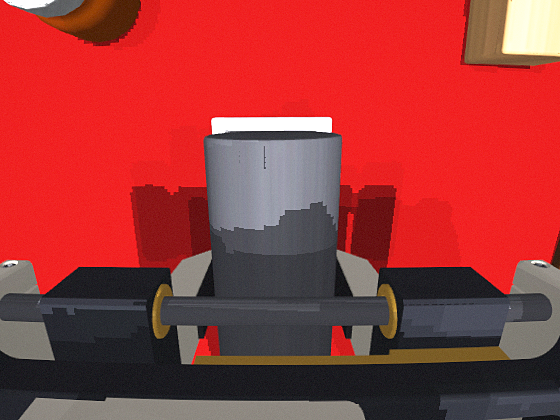

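The view shows the stand's far white edge (212–331, row 118) centred under the flask (204–341): aligned within about 1 mm. Lower it.

Emit:
{"name": "jog_arm", "arguments": {"increments": [[[5,0.1,-0.1,0.6,0],[5,0,0,0.6,0],[5,0,0,0.3,0],[5,0,0,0,0],[5,0,0,0,0]]]}}

```text
clock: 10.95
tool_pos: [0.5778, 0.0084, 0.0466]
tcp_rot: [[1.0, 0.008, -0.0], [0.008, -1.0, -0.0], [-0.0, 0.0, -1.0]]
contact_force: [0.1, 0.9, -2.4]
finger_gap: 0.646
grip_force: 30.0
```

Emit:
{"name": "jog_arm", "arguments": {"increments": [[[5,0,0,0.05,0],[5,0,0,0.05,0],[5,0,0,0,0]]]}}

```text
clock: 11.25
tool_pos: [0.5778, 0.009, 0.0461]
tcp_rot: [[1.0, 0.008, 0.0], [0.008, -1.0, 0.001], [0.0, -0.001, -1.0]]
contact_force: [-2.2, 3.3, 4.8]
finger_gap: 0.647
grip_force: 30.0
```

Emit:
{"name": "jog_arm", "arguments": {"increments": [[[5,0,0,0.05,0],[5,0,0,0.05,0],[5,0,0,0,0]]]}}

```text
clock: 11.55
tool_pos: [0.5778, 0.0093, 0.0458]
tcp_rot: [[1.0, 0.008, 0.0], [0.008, -1.0, 0.001], [0.0, -0.001, -1.0]]
contact_force: [-5.8, 4.2, 14.1]
finger_gap: 0.644
grip_force: 30.0
```

Emit:
{"name": "jog_arm", "arguments": {"increments": [[[6.5,0,0,-0.1,0],[7,0,0,0,0],[8,0,0,0,0],[8,0,0,0,0],[8,0,0,-2,0]]]}}

```text
clock: 12.05
tool_pos: [0.576, 0.0079, 0.0636]
tcp_rot: [[1.0, 0.008, -0.005], [0.008, -1.0, -0.001], [-0.005, 0.001, -1.0]]
contact_force: [0.4, -0.3, 0.1]
finger_gap: 0.869
grip_force: 0.0
```

Emit:
{"name": "jog_arm", "arguments": {"increments": [[[8,0,0,-4,0],[8,0,0,-4,0],[0,-3,0,-4,0],[0,-4,0,0,0],[0,0,0,0,0]]]}}

```text
clock: 12.55
tool_pos: [0.5034, 0.0074, 0.1863]
tcp_rot: [[1.0, 0.008, -0.002], [0.008, -1.0, -0.001], [-0.002, 0.001, -1.0]]
contact_force: [0.1, -0.8, -0.3]
finger_gap: 0.661
grip_force: 0.0
```

Emit:
{"name": "jog_arm", "arguments": {"increments": [[[0,0,0,0,0],[0,0,0,0,0],[0,0,0,0,0]]]}}

```text
clock: 12.85
tool_pos: [0.5086, 0.0078, 0.1853]
tcp_rot: [[1.0, 0.008, -0.0], [0.008, -1.0, 0.0], [-0.0, -0.0, -1.0]]
contact_force: [0.2, 0.0, 0.3]
finger_gap: 0.398
grip_force: 0.0
```

```bash
python3 - <<'E'
from h import *
im,c,M,o=shot("wrist","w7");print(o["tool_pos"],o["contact_force"],o["finger_gap"])
s,cs,Ms,_=shot("side","s7");t,_,_,_=shot("top","t7")
a=cv2.resize(im,(400,300));b=cv2.resize(s[180:255,210:310],(400,300),interpolation=cv2.INTER_CUBIC)
cv2.imwrite("pics/v7.png",np.hstack([a,b])[:,:,::-1])
E
```

```text
[0.50855494 0.00781592 0.18529288] [0.24123249 0.01773421 0.3352959 ] 0.3980204005028725
```

View pics/v7.png

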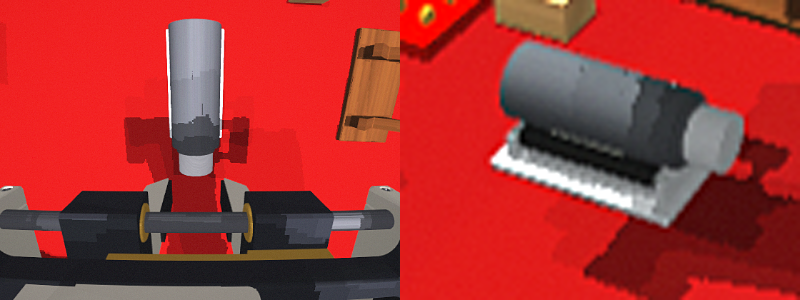

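The flask lies on the rollers (wrist half-scale body columns 170–220, cap (197,162)). No label shows from above or from the side camera, so it is facing mostly downward, more to the −y side or straight down. Roll the top toward +y with shut fingertips.

Emit:
{"name": "jog_arm", "arguments": {"increments": [[[0,3.5,0.6,0,0],[0,3.5,0.6,0,0],[0,0,0,4,0],[0,0,0,4,0],[0,0,0,0.8,0]]]}}

```text
clock: 13.5
tool_pos: [0.5751, -0.0039, 0.0933]
tcp_rot: [[1.0, 0.008, -0.008], [0.008, -1.0, -0.0], [-0.008, 0.0, -1.0]]
contact_force: [-1.5, 0.1, -0.9]
finger_gap: 0.008
grip_force: 0.0
```

Emit:
{"name": "jog_arm", "arguments": {"increments": [[[0,0,0,0,0],[0,0,0,0,0],[0,0,0,0.3,0],[0,0,0,0,0],[0,0,0,0,0]]]}}

```text
clock: 14.0
tool_pos: [0.5784, -0.0036, 0.0957]
tcp_rot: [[1.0, 0.008, 0.001], [0.008, -1.0, -0.0], [0.001, 0.0, -1.0]]
contact_force: [0.0, -0.2, 0.3]
finger_gap: 0.003
grip_force: 0.0
```

Emit:
{"name": "jog_arm", "arguments": {"increments": [[[0,0,0,0.3,0],[0,0,0,0.25,0],[0,0,0,0,0]]]}}

```text
clock: 14.3
tool_pos: [0.5776, -0.0037, 0.0888]
tcp_rot: [[1.0, 0.008, -0.001], [0.008, -1.0, -0.0], [-0.001, 0.0, -1.0]]
contact_force: [-0.6, -0.4, -0.0]
finger_gap: 0.007
grip_force: 0.0
```

Emit:
{"name": "jog_arm", "arguments": {"increments": [[[0,0,0,0.1,0],[0,0,0,0.0,0]]]}}

```text
clock: 14.5
tool_pos: [0.5779, -0.0036, 0.0882]
tcp_rot: [[1.0, 0.008, -0.0], [0.008, -1.0, -0.0], [-0.0, 0.0, -1.0]]
contact_force: [-0.4, -0.9, 1.7]
finger_gap: 0.006
grip_force: 0.4
```

Emit:
{"name": "jog_arm", "arguments": {"increments": [[[0,0,0,0.1,0],[0,0,0,0.0,0]]]}}

```text
clock: 14.7
tool_pos: [0.578, -0.0038, 0.0878]
tcp_rot: [[1.0, 0.008, 0.0], [0.008, -1.0, -0.0], [0.0, 0.0, -1.0]]
contact_force: [-2.5, -0.7, 7.3]
finger_gap: 0.003
grip_force: 3.3
```

Emit:
{"name": "jog_arm", "arguments": {"increments": [[[0,0,-0.4,-0.09,0],[0,0,-0.4,-0.04,0],[0,0,-0.4,0,0]]]}}

```text
clock: 15.0
tool_pos: [0.578, 0.007, 0.0895]
tcp_rot: [[1.0, 0.006, 0.001], [0.006, -1.0, -0.002], [0.001, 0.002, -1.0]]
contact_force: [-5.4, -4.0, 14.3]
finger_gap: 0.001
grip_force: 7.1
```

Emit:
{"name": "jog_arm", "arguments": {"increments": [[[0,0,-0.4,0,0],[0,0,-0.4,0.02,0]]]}}

```text
clock: 15.2
tool_pos: [0.578, 0.0156, 0.0894]
tcp_rot: [[1.0, 0.007, 0.001], [0.007, -1.0, -0.001], [0.001, 0.001, -1.0]]
contact_force: [-2.3, -1.7, 11.3]
finger_gap: 0.006
grip_force: 5.0
```

Emit:
{"name": "jog_arm", "arguments": {"increments": [[[0,0,-0.4,0.07,0],[0,0,-0.4,0.13,0]]]}}

```text
clock: 15.4
tool_pos: [0.5779, 0.0244, 0.0871]
tcp_rot: [[1.0, 0.008, 0.001], [0.008, -1.0, -0.0], [0.001, 0.0, -1.0]]
contact_force: [-2.4, -0.4, 6.8]
finger_gap: 0.004
grip_force: 3.1
```

```bash
python3 - <<'E'
from h import *
im,c,M,o=shot("top","t8");p=proj(c,M,[[.578,.009,.09]])[0].astype(int)
s,cs,Ms,_=shot("side","s8")
for nm,img,r in(("top",im,(p[1]-30,p[0]-15,60,30)),("side",s,(180,210,75,100))):
    k=img[r[0]:r[0]+r[2],r[1]:r[1]+r[3]];hh,ss,vv=cv2.split(cv2.cvtColor(k,cv2.COLOR_RGB2HSV))
    w=(ss<50)&(vv>170);q=np.argwhere(w);print(nm,w.sum(),p)
E
```

```text
top 0 [273 179]
side 221 [273 179]
```

The force stayed light (7–14 N) through the stroke. Lift, go back and measure the label by unrolling the wrist picture.

Emit:
{"name": "jog_arm", "arguments": {"increments": [[[0,0,0,-1,0],[0,0,0,-1,0],[0,0,1.7,0,0],[0,0,1.7,0,0],[0,0,0,0,0]]]}}

```text
clock: 16.0
tool_pos: [0.5783, -0.0129, 0.1072]
tcp_rot: [[1.0, 0.004, 0.001], [0.004, -1.0, -0.002], [0.001, 0.002, -1.0]]
contact_force: [-0.2, -1.0, 0.1]
finger_gap: 0.007
grip_force: 0.0
```

```bash
cat >> h.py <<'E'
def unroll(im,c,M,ctr=(.579,.009,.0595),yaw=.6,xs=np.arange(-20,45,3)/1000,th=np.arange(-90,91,6),dbg=True):
    "th: from up, + toward +y; returns per angle the median min-channel over visible points"
    a=np.array([np.cos(np.radians(yaw)),np.sin(np.radians(yaw)),0]);b=np.array([-a[1],a[0],0]);out=[]
    for t in th:
        n=b*np.sin(np.radians(t))+np.array([0,0,1])*np.cos(np.radians(t))
        P=np.array(ctr)+np.outer(xs,a)+.03*n
        ok=((M[:3,3]-P)@n)>.003
        q=np.round(proj(c,M,P)).astype(int);ok&=(q[:,0]>=0)&(q[:,0]<560)&(q[:,1]>=0)&(q[:,1]<420)
        out.append((int(t),[int(im[y,x].min()) for (x,y),k in zip(q,ok) if k]))
    return out
E
python3 - <<'E'
from h import *
im,c,M,o=shot("wrist","w8");print(o["tool_pos"],o["contact_force"])
for t,v in unroll(im,c,M,th=np.arange(-90,91,10)): print(t,v)
E
```

```text
[ 0.57829289 -0.01289053  0.10715072] [-0.23078857 -1.02714263  0.12405702]
-90 []
-80 [131, 134, 132, 124, 173, 167, 172, 172, 169, 173, 173, 174, 174, 174, 172, 178, 174, 178, 174, 177, 180, 182]
-70 [10, 132, 131, 137, 137, 107, 98, 108, 106, 105, 103, 104, 108, 106, 102, 101, 118, 104, 99, 99, 104, 111]
-60 [126, 134, 131, 131, 134, 141, 50, 49, 47, 51, 58, 53, 56, 53, 54, 62, 58, 60, 62, 59, 62, 95]
-50 [26, 27, 19, 10, 25, 22, 61, 54, 57, 53, 59, 55, 54, 59, 54, 55, 63, 62, 62, 56, 63, 105]
-40 [16, 21, 23, 22, 21, 13, 59, 61, 56, 65, 57, 52, 57, 56, 54, 57, 69, 71, 73, 124, 124, 124]
-30 [24, 24, 25, 137, 129, 138, 133, 64, 56, 54, 59, 56, 60, 61, 60, 63, 80, 71, 78, 133, 133, 130]
-20 [26, 31, 29, 7, 133, 132, 111, 60, 64, 58, 53, 59, 58, 57, 61, 56, 81, 80, 152, 145, 142, 149]
-10 [27, 32, 27, 24, 131, 134, 56, 56, 60, 62, 60, 63, 64, 67, 82, 85, 88, 84, 176, 161, 161, 158]
0 [29, 28, 24, 24, 65, 62, 58, 61, 61, 62, 54, 62, 62, 62, 87, 88, 90, 81, 170, 160, 160, 157]
10 [29, 28, 18, 24, 59, 62, 58, 55, 61, 58, 57, 61, 61, 56, 83, 77, 79, 78, 148, 158, 71, 146]
20 [26, 29, 28, 25, 63, 58, 65, 60, 64, 61, 64, 61, 65, 60, 82, 82, 84, 84, 147, 145, 150, 147]
30 [26, 26, 25, 63, 57, 58, 58, 54, 56, 58, 58, 53, 56, 55, 73, 73, 80, 137, 139, 131, 135, 138]
40 [23, 27, 24, 55, 62, 52, 56, 56, 59, 52, 56, 57, 58, 74, 73, 72, 78, 131, 116, 122, 125, 122]
50 [33, 28, 58, 58, 57, 53, 52, 59, 60, 54, 52, 57, 52, 60, 56, 71, 71, 110, 117, 117, 112, 120]
60 [30, 46, 50, 51, 47, 57, 51, 50, 51, 45, 53, 54, 52, 49, 56, 62, 69, 93, 99, 100, 92, 103]
70 [22, 52, 54, 40, 46, 57, 48, 54, 47, 43, 42, 48, 45, 37, 65, 61, 56, 90, 74, 95, 74, 83]
80 []
90 []
```

Emit:
{"name": "jog_arm", "arguments": {"increments": [[[0,0,0,1,0],[0,0,0,1,0],[0,0,0,0,0],[0,0,0,0,0]]]}}

```text
clock: 16.45
tool_pos: [0.578, -0.0093, 0.0856]
tcp_rot: [[1.0, 0.008, -0.0], [0.008, -1.0, -0.0], [-0.0, 0.0, -1.0]]
contact_force: [0.6, -1.5, -0.3]
finger_gap: 0.001
grip_force: 0.6
```

Emit:
{"name": "jog_arm", "arguments": {"increments": [[[0,0,0,0.08,0],[0,0,0,0,0]]]}}

```text
clock: 16.65
tool_pos: [0.5779, -0.0095, 0.0853]
tcp_rot: [[1.0, 0.008, -0.0], [0.008, -1.0, -0.0], [-0.0, 0.0, -1.0]]
contact_force: [1.1, -1.1, 1.9]
finger_gap: 0.004
grip_force: 1.2
```

Emit:
{"name": "jog_arm", "arguments": {"increments": [[[0,0,-0.4,-0.15,0],[0,0,-0.4,-0.11,0]]]}}

```text
clock: 16.85
tool_pos: [0.578, -0.0021, 0.0886]
tcp_rot: [[1.0, 0.007, 0.0], [0.007, -1.0, -0.001], [0.0, 0.001, -1.0]]
contact_force: [-1.5, -6.0, 11.6]
finger_gap: 0.002
grip_force: 5.9
```

Emit:
{"name": "jog_arm", "arguments": {"increments": [[[0,0,-0.4,-0.06,0],[0,0,-0.4,-0.01,0],[0,0,-0.4,0,0]]]}}

```text
clock: 17.15
tool_pos: [0.5785, 0.0079, 0.0915]
tcp_rot: [[1.0, 0.006, 0.002], [0.006, -1.0, -0.003], [0.002, 0.003, -1.0]]
contact_force: [-9.1, -12.6, 38.3]
finger_gap: 0.006
grip_force: 19.9
```

Emit:
{"name": "jog_arm", "arguments": {"increments": [[[0,0,-0.4,0.01,0],[0,0,-0.4,0.05,0]]]}}

```text
clock: 17.35
tool_pos: [0.5789, 0.0156, 0.0929]
tcp_rot: [[1.0, 0.005, 0.004], [0.005, -1.0, -0.004], [0.004, 0.004, -1.0]]
contact_force: [-17.1, -11.7, 61.9]
finger_gap: 0.005
grip_force: 31.1
```

Emit:
{"name": "jog_arm", "arguments": {"increments": [[[0,0,-0.4,0.11,0],[0,0,-0.4,0.17,0]]]}}

```text
clock: 17.55
tool_pos: [0.5796, 0.0252, 0.0935]
tcp_rot: [[1.0, 0.006, 0.006], [0.006, -1.0, -0.002], [0.006, 0.002, -1.0]]
contact_force: [-30.6, -7.3, 103.3]
finger_gap: 0.006
grip_force: 50.5
```

Emit:
{"name": "jog_arm", "arguments": {"increments": [[[0,0,0,-1,0],[0,0,0,-2,0],[0,-2,1.2,0,0],[0,-3.5,1.2,0,0],[0,-2,1.2,0,0]]]}}

```text
clock: 18.05
tool_pos: [0.5001, -0.0096, 0.1151]
tcp_rot: [[1.0, 0.009, -0.002], [0.009, -1.0, 0.0], [-0.002, -0.0, -1.0]]
contact_force: [0.4, -0.9, -0.7]
finger_gap: 0.003
grip_force: 0.0
```

Emit:
{"name": "jog_arm", "arguments": {"increments": [[[0,0,0,0,0],[0,0,0,0,0],[0,0,0,0,0]]]}}

```text
clock: 18.35
tool_pos: [0.5038, -0.0092, 0.1155]
tcp_rot: [[1.0, 0.009, 0.001], [0.009, -1.0, 0.001], [0.001, -0.001, -1.0]]
contact_force: [0.1, 0.9, -0.2]
finger_gap: 0.004
grip_force: 0.0
```

```bash
python3 - <<'E'
from h import *
im,c,M,o=shot("wrist","w9");print(o["tool_pos"],o["contact_force"])
for t,v in unroll(im,c,M,th=np.arange(-80,81,10),xs=np.arange(-60,70,8)/1000): print(t,v)
im,c,M,o=shot("top","t9")
for t,v in unroll(im,c,M,th=np.arange(-80,81,10),xs=np.arange(-60,70,8)/1000): print("top",t,v)
E
```

```text
[ 0.50377215 -0.00923744  0.11553859] [ 0.07778828  0.86624064 -0.23870557]
-80 [4, 166, 165, 235, 255, 255, 255, 255, 255, 255, 255, 255, 255, 255, 255, 55]
-70 [15, 161, 165, 158, 153, 254, 254, 255, 255, 255, 255, 255, 255, 255, 255, 24]
-60 [14, 167, 173, 113, 115, 214, 222, 207, 214, 255, 255, 255, 255, 255, 255, 28]
-50 [15, 152, 142, 32, 29, 47, 48, 49, 46, 48, 48, 48, 45, 50, 255, 22]
-40 [18, 7, 137, 29, 31, 55, 58, 53, 61, 63, 61, 63, 61, 52, 255, 30]
-30 [10, 9, 225, 25, 22, 49, 51, 50, 45, 47, 53, 51, 53, 39, 255, 27]
-20 [10, 15, 228, 226, 220, 255, 255, 255, 255, 255, 255, 255, 255, 117, 255]
-10 [16, 17, 229, 229, 255, 255, 255, 255, 255, 255, 255, 255, 255, 121, 255]
0 [12, 7, 227, 179, 255, 255, 255, 255, 255, 255, 255, 255, 255, 114, 255]
10 [14, 26, 163, 13, 29, 23, 31, 25, 36, 20, 37, 20, 27, 119, 255]
20 [17, 18, 138, 27, 51, 59, 53, 59, 57, 57, 62, 59, 58, 255, 255]
30 [13, 20, 166, 33, 50, 49, 53, 52, 52, 57, 58, 61, 55, 42, 255, 21]
40 [22, 5, 159, 192, 255, 255, 255, 255, 255, 255, 255, 255, 255, 255, 255, 30]
50 [23, 15, 230, 237, 255, 255, 255, 255, 255, 25
[... 777 characters left out ...]
 94, 90, 85]
top 0 [75, 76, 76, 76, 76, 77, 76, 78, 77, 77, 78, 79, 81, 94, 92, 88, 84]
top 10 [72, 71, 73, 74, 74, 76, 75, 75, 77, 78, 77, 79, 80, 95, 94, 90, 84]
top 20 [71, 70, 72, 72, 72, 75, 75, 74, 76, 76, 79, 80, 81, 96, 93, 89, 82]
top 30 [68, 68, 69, 69, 70, 71, 69, 72, 71, 74, 79, 82, 84, 96, 92, 88, 83]
top 40 [68, 68, 68, 68, 69, 69, 69, 70, 72, 73, 80, 85, 86, 96, 92, 89, 81]
top 50 [64, 66, 67, 66, 67, 68, 69, 73, 76, 75, 80, 85, 88, 98, 92, 89, 80]
top 60 [62, 64, 65, 64, 66, 67, 73, 79, 86, 81, 80, 84, 81, 102, 103, 88, 82]
top 70 [60, 60, 62, 63, 64, 69, 85, 94, 95, 89, 78, 84, 81, 102, 103, 90, 82]
top 80 [59, 60, 61, 63, 64, 69, 80, 94, 95, 89, 83, 85, 76, 85, 113, 96, 80]
```

The force climbed to 103 N and the unrolled picture now shows bare rollers, so the flask has left the stand. I've used my picture views, so I'll locate it numerically in the top and side images.

```bash
python3 - <<'E'
from h import *
def blobs(n):
    im=cv2.imread(f"pics/{n}.png");h,s,v=cv2.split(cv2.cvtColor(im,cv2.COLOR_BGR2HSV))
    red=(((h<6)|(h>172))&(s>150));m=(~red).astype(np.uint8)
    k,l,st,ct=cv2.connectedComponentsWithStats(m);return [(st[i].tolist(),ct[i].round(1).tolist(),np.median(im[l==i],0).astype(int).tolist()) for i in range(1,k) if 40<st[i][4]<9000]
for n in("t7","t9","s7","s9" if 0 else "s8"):
    print(n)
    for b in blobs(n): print(b)
im,c,M,o=shot("side","s9");print("s9")
for b in blobs("s9"): print(b)
print("wrist w9")
for b in blobs("w9"): print(b)
E
```

```text
t7
([289, 102, 121, 8, 790], [349.4, 105.3], [59, 198, 252])
([310, 128, 18, 25, 433], [318.5, 139.9], [162, 226, 250])
([452, 142, 37, 46, 1600], [470.2, 164.4], [156, 150, 178])
([43, 145, 71, 122, 7518], [78.4, 205.5], [218, 137, 74])
([158, 145, 33, 35, 896], [174.3, 161.8], [136, 210, 243])
([340, 161, 25, 48, 1116], [352.1, 184.4], [54, 86, 139])
([400, 166, 47, 61, 755], [423.0, 192.9], [86, 140, 204])
([459, 204, 52, 60, 2048], [485.4, 234.3], [253, 254, 254])
([115, 271, 87, 28, 2282], [156.6, 284.5], [120, 117, 116])
t9
([289, 102, 121, 8, 787], [349.7, 105.3], [58, 198, 252])
([310, 128, 18, 25, 433], [318.5, 139.9], [161, 226, 250])
([452, 142, 37, 46, 1599], [470.2, 164.4], [156, 150, 177])
([43, 145, 71, 122, 7519], [78.4, 205.5], [218, 137, 74])
([158, 145, 33, 34, 895], [174.3, 161.8], [135, 209, 242])
([207, 159, 21, 57, 1023], [216.6, 186.8], [116, 113, 117])
([340, 161, 25, 48, 1116], [352.1, 184.4], [53, 86, 138])
([400, 166, 46, 61, 754], [423.0, 192.8], [86, 139, 204])
([459, 204, 52, 60, 2050], [485.4, 234.3], [253, 254, 253])
([115, 271, 87, 28, 2282], [156.6,
[... 638 characters left out ...]
, 1941], [168.1, 278.9], [59, 108, 146])
([264, 300, 87, 120, 5528], [310.1, 365.0], [141, 134, 128])
([0, 349, 195, 71, 7051], [89.9, 395.5], [246, 157, 53])
s9
([304, 119, 43, 18, 469], [325.5, 127.2], [164, 156, 181])
([363, 125, 41, 20, 672], [382.9, 134.4], [255, 255, 255])
([196, 134, 69, 52, 467], [230.3, 159.9], [0, 187, 255])
([233, 203, 56, 34, 1100], [260.9, 219.3], [126, 124, 122])
([193, 238, 68, 41, 1546], [225.9, 258.9], [131, 126, 121])
([141, 252, 54, 56, 1941], [168.1, 278.9], [57, 105, 142])
([264, 300, 87, 120, 5529], [310.1, 365.0], [137, 130, 125])
([0, 349, 195, 71, 7050], [89.9, 395.5], [244, 153, 52])
wrist w9
([498, 14, 62, 200, 8247], [537.1, 129.5], [50, 93, 166])
```

The flask is on the table at top (217,187), between the rollers and the carton, along x. I'll lift over it, measure, and put it back. Later strokes will start nearer the top and carry less force.

```bash
python3 - <<'E'
from h import *
c,M=cam("top")
im,c,M,_=shot("top","t10");im=im
m=cv2.cvtColor(im,cv2.COLOR_RGB2HSV);h,s,v=cv2.split(m);red=(((h<6)|(h>172))&(s>150));k=np.zeros_like(h);k[150:225,195:240]=(~red[150:225,195:240]);
n,l,st,ct=cv2.connectedComponentsWithStats(k);i=1+np.argmax(st[1:,4]);print(st[i],ct[i])
r=cv2.minAreaRect(np.argwhere(l==i)[:,::-1].astype(np.float32));print(r,plane(c,M,cv2.boxPoints(r),.03).round(3).tolist())
for y in range(st[i][1],st[i][1]+st[i][3],4):
    x=np.where(l[y]==i)[0];print(y,x.min(),x.max(),plane(c,M,[[x.mean(),y]],.03).round(4).tolist(),[im[y,q].min() for q in x[::3]])
E
```

```text
[ 199  160   21   56 1034] [208.80851064 186.80851064]
((209.115966796875, 187.52053833007812), (19.855642318725586, 55.335941314697266), 1.9091525077819824) [[0.471, 0.252], [0.656, 0.254], [0.655, 0.188], [0.47, 0.187]]
160 203 214 [[0.6548, 0.2262]] [np.uint8(76), np.uint8(95), np.uint8(104), np.uint8(87)]
164 200 218 [[0.6412, 0.224]] [np.uint8(68), np.uint8(106), np.uint8(120), np.uint8(128), np.uint8(117), np.uint8(98), np.uint8(63)]
168 200 218 [[0.6276, 0.2234]] [np.uint8(65), np.uint8(105), np.uint8(121), np.uint8(129), np.uint8(116), np.uint8(97), np.uint8(60)]
172 200 218 [[0.614, 0.2229]] [np.uint8(67), np.uint8(108), np.uint8(121), np.uint8(129), np.uint8(126), np.uint8(158), np.uint8(72)]
176 200 219 [[0.6006, 0.2207]] [np.uint8(70), np.uint8(108), np.uint8(122), np.uint8(128), np.uint8(135), np.uint8(220), np.uint8(121)]
180 200 219 [[0.5871, 0.2201]] [np.uint8(71), np.uint8(110), np.uint8(123), np.uint8(127), np.uint8(142), np.uint8(223), np.uint8(128)]
184 200 219 [[0.5737, 0.2195]] [np.uint8(76), np.uint8(110), np.uint8(122), np.uint8(125), np.uint8(143), np.uint8(2
[... 217 characters left out ...]
p.uint8(122), np.uint8(124), np.uint8(109), np.uint8(101), np.uint8(57)]
196 199 217 [[0.5335, 0.2228]] [np.uint8(71), np.uint8(107), np.uint8(119), np.uint8(126), np.uint8(111), np.uint8(92), np.uint8(56)]
200 199 217 [[0.5202, 0.2223]] [np.uint8(68), np.uint8(106), np.uint8(119), np.uint8(124), np.uint8(108), np.uint8(91), np.uint8(57)]
204 201 216 [[0.507, 0.2201]] [np.uint8(78), np.uint8(169), np.uint8(199), np.uint8(188), np.uint8(120), np.uint8(47)]
208 200 216 [[0.4937, 0.2212]] [np.uint8(85), np.uint8(234), np.uint8(253), np.uint8(253), np.uint8(231), np.uint8(109)]
212 200 215 [[0.4805, 0.2223]] [np.uint8(88), np.uint8(230), np.uint8(247), np.uint8(245), np.uint8(216), np.uint8(93)]
```

Emit:
{"name": "jog_arm", "arguments": {"increments": [[[0,0,0,-4,0],[0,0,0,-4,0],[9.18,0,-4.5,-2,0],[9.18,0,-4.5,0,0],[9.18,0,-4.5,0,0]]]}}

```text
clock: 19.05
tool_pos: [0.5025, 0.1266, 0.2165]
tcp_rot: [[1.0, 0.007, 0.002], [0.007, -1.0, 0.001], [0.002, -0.001, -1.0]]
contact_force: [-0.1, 0.5, -0.5]
finger_gap: 0.216
grip_force: 0.0
```

Emit:
{"name": "jog_arm", "arguments": {"increments": [[[9.18,-1,-4.5,0,0],[9.18,0,0,0,0],[9.18,0,0,0,0],[9.18,0,0,0,0]]]}}

```text
clock: 19.45
tool_pos: [0.4919, 0.1686, 0.2152]
tcp_rot: [[1.0, 0.007, -0.0], [0.007, -1.0, -0.001], [-0.0, 0.001, -1.0]]
contact_force: [-0.3, -0.2, -0.7]
finger_gap: 0.567
grip_force: 0.0
```

```bash
python3 - <<'E'
from h import *
im,c,M,o=shot("wrist","w10");print(o["tool_pos"],np.degrees(np.arctan2(o["tcp_rot"][1][0],o["tcp_rot"][0][0])),o["joint_pos"])
h,s,v=cv2.split(cv2.cvtColor(im,cv2.COLOR_RGB2HSV));red=(((h<6)|(h>172))&(s>150));k=(~red).astype(np.uint8)
n,l,st,ct=cv2.connectedComponentsWithStats(k)
for i in range(1,n):
    if st[i][4]>150: print(st[i],ct[i].round(1),np.median(im[l==i],0))
E
```

```text
[0.49186285 0.16855873 0.21515276] 0.37346354861447295 [ -12.70234727   16.8860333   -15.31050189  104.55516622    5.15931379
   59.26808551 -119.65325074]
[   36     0   169   213 19752] [134.9  80.1] [200.5 183.  144. ]
[  378    32    85   143 10227] [419.3 102.1] [161. 158. 167.]
[    0   249   560   171 77564] [279.7 345.9] [42. 43. 37.]
```

```bash
python3 - <<'E'
from h import *
for q in range(2):
    im,c,M,o=shot("wrist",f"w11{q}");im_t,ct_,Mt,_=shot("top",f"t11{q}")
    h,s,v=cv2.split(cv2.cvtColor(im,cv2.COLOR_RGB2HSV));gray=((s<70)).astype(np.uint8);gray[250:]=0
    n,l,st,ct=cv2.connectedComponentsWithStats(gray)
    for i in range(1,n):
        if st[i][4]>400: print(st[i],ct[i].round(1),plane(c,M,ct[i],.03))
for y in range(10,240,12):
    x=np.where(gray[y,:372])[0]
    if len(x): print(y,x.min(),x.max(),im[y,x.min():x.max():6].min(1).tolist())
E
```

```text
[  141    29    63   184 10235] [172.7 115.2] [[0.56860448 0.27277251]]
[ 378   32   84  143 9880] [418.6 101.9] [[0.58360014 0.02223106]]
[  141    29    63   184 10216] [172.8 115.2] [[0.56865038 0.27277903]]
[ 378   32   84  143 9885] [418.7 101.8] [[0.58366861 0.02217973]]
34 141 194 [74, 119, 126, 147, 142, 143, 139, 127, 104]
46 141 203 [72, 121, 126, 143, 149, 143, 133, 126, 107, 94, 62]
58 142 202 [91, 124, 126, 142, 144, 146, 132, 121, 102, 86]
70 142 203 [79, 125, 127, 143, 149, 137, 131, 112, 107, 82, 44]
82 142 203 [240, 254, 255, 255, 255, 255, 134, 117, 100, 88, 40]
94 142 203 [255, 254, 255, 255, 255, 255, 135, 116, 99, 82, 45]
106 143 203 [248, 254, 255, 255, 255, 255, 129, 113, 95, 77]
118 143 202 [195, 254, 255, 255, 255, 255, 135, 114, 97, 76]
130 144 202 [251, 254, 254, 255, 255, 255, 129, 110, 98, 68]
142 145 202 [90, 105, 180, 255, 255, 255, 108, 98, 83, 63]
154 146 202 [89, 124, 142, 134, 127, 122, 108, 94, 86, 57]
166 146 202 [96, 124, 138, 137, 129, 100, 48, 103, 79, 52]
178 150 200 [114, 131, 139, 83, 63, 62, 56, 52, 43]
190 155 195 [229, 254, 255, 233, 185, 170, 140]
202 155 195 [175, 254, 255, 228, 188, 163, 134]
```

The flask has come to rest against the carton at about y=0.273, with its label partly up on the +y side. Measure axis and label.

```bash
cat >> h.py <<'E'
def label(im,c,M,ctr,yaw,thr=190,xs=np.arange(-24,25,4)/1000,rng=(-85,86)):
    "fraction of bright points per degree -> edges"
    th=np.arange(*rng);f=[]
    for t,v in unroll(im,c,M,ctr,yaw,xs,th): f.append((np.mean(np.array(v)>thr) if len(v) else -1))
    f=np.array(f);on=th[f>.5];vis=th[f>=0];return (on.min(),on.max()) if len(on) else None,(vis.min(),vis.max()),f
E
python3 - <<'E'
from h import *
im,c,M,o=shot("wrist","w12")
a=axis_pts(im,c,M,range(46,172,8),120,230,.03);f=cv2.fitLine(a[:,3:].astype(np.float32),cv2.DIST_HUBER,0,.01,.01).ravel();sl=f[1]/f[0]
yaw=np.degrees(np.arctan(sl));print(a[::4].round(4),"yaw",yaw)
# label rows 78..147 at top ~ z .06 ; base row ~30ish ; cap/neck
for y in (29,34,78,147,180,212): print(y,plane(c,M,[[165,y]],.055)[0].round(4),plane(c,M,[[172,y]],.03)[0].round(4))
x0=.5725;ctr=(x0,f[3]+sl*(x0-f[2]),.03);print(ctr)
print(label(im,c,M,ctr,yaw)[:2])
im,c,M,o=shot("top","t12");print(label(im,c,M,ctr,yaw,thr=170)[:2])
im,c,M,o=shot("side","s12");print(label(im,c,M,ctr,yaw,thr=170,rng=(-85,150))[:2])
E
```

```text
[[ 46.     142.     203.       0.634    0.2683]
 [ 78.     142.     204.       0.6045   0.2698]
 [110.     143.     203.       0.5737   0.2721]
 [142.     146.     202.       0.5415   0.2736]] yaw -3.5496328
29 [0.6436 0.2674] [0.6492 0.2683]
34 [0.6395 0.2677] [0.6447 0.2686]
78 [0.6021 0.2705] [0.6044 0.2714]
147 [0.5389 0.2758] [0.5363 0.2767]
180 [0.5062 0.2787] [0.5011 0.2797]
212 [0.4727 0.2819] [0.4649 0.2828]
(0.5725, np.float32(0.27184674), 0.03)
((np.int64(-19), np.int64(61)), (np.int64(-85), np.int64(68)))
(None, (np.int64(-85), np.int64(76)))
((np.int64(-25), np.int64(60)), (np.int64(-54), np.int64(120)))
```

Label spans about −19°…+57°, so its centre is ~18° toward +y of up. Grip nearer the cap (clear of the carton), drag it away, then regrip at the middle.

Emit:
{"name": "jog_arm", "arguments": {"increments": [[[9.18,1.7,-3.5,0,0.068],[9.18,1.5,-3.65,0,0],[9.18,1.5,-3.65,4,0],[9.18,0,0,4,0],[9.18,0,0,2,0]]]}}

```text
clock: 20.35
tool_pos: [0.5393, 0.2723, 0.1163]
tcp_rot: [[0.998, -0.059, -0.004], [-0.059, -0.998, -0.002], [-0.004, 0.002, -1.0]]
contact_force: [-0.3, -0.2, 0.0]
finger_gap: 0.998
grip_force: 0.0
```

Emit:
{"name": "jog_arm", "arguments": {"increments": [[[9.18,0,0,0,0],[9.18,0,0,0,0],[9.18,0,0,0,0]]]}}

```text
clock: 20.65
tool_pos: [0.5418, 0.2724, 0.1216]
tcp_rot: [[0.998, -0.061, 0.002], [-0.061, -0.998, 0.001], [0.002, -0.002, -1.0]]
contact_force: [0.4, 1.0, -0.2]
finger_gap: 0.999
grip_force: 0.0
```

Emit:
{"name": "jog_arm", "arguments": {"increments": [[[9.18,0,0,4,0],[9.18,0,0,4,0],[9.18,0,0,2,0],[9.18,0,0,0,0],[5,0,0,0,0]]]}}

```text
clock: 21.15
tool_pos: [0.5418, 0.2725, 0.0214]
tcp_rot: [[0.998, -0.061, 0.002], [-0.061, -0.998, 0.001], [0.002, -0.001, -1.0]]
contact_force: [1.2, 0.3, 0.4]
finger_gap: 0.955
grip_force: 0.0
```

Emit:
{"name": "jog_arm", "arguments": {"increments": [[[5,0,0,0,0],[5,0,0,0,0],[5,0,0,0,0],[5,0,0,0,0]]]}}

```text
clock: 21.55
tool_pos: [0.5413, 0.2724, 0.0207]
tcp_rot: [[0.998, -0.06, 0.001], [-0.06, -0.998, 0.001], [0.001, -0.001, -1.0]]
contact_force: [-0.6, 0.3, 5.5]
finger_gap: 0.648
grip_force: 30.0
```

Emit:
{"name": "jog_arm", "arguments": {"increments": [[[5,0,1,0,0],[5,0,2,0,0],[5,0,2,0,0],[5,0,1,0,0],[5,0,0,0,0]]]}}

```text
clock: 22.05
tool_pos: [0.538, 0.21, 0.0207]
tcp_rot: [[0.998, -0.062, 0.002], [-0.062, -0.998, -0.0], [0.002, 0.0, -1.0]]
contact_force: [0.3, -2.6, 9.2]
finger_gap: 0.643
grip_force: 30.0
```

Emit:
{"name": "jog_arm", "arguments": {"increments": [[[7,0,0,0,0],[7,0,0,0,0],[7,0,0,0.4,0],[7,1.4,0,0,0],[7,1.4,0,0,0]]]}}

```text
clock: 22.55
tool_pos: [0.5647, 0.2103, 0.0152]
tcp_rot: [[0.998, -0.059, -0.001], [-0.059, -0.998, -0.001], [-0.001, 0.001, -1.0]]
contact_force: [-0.1, 0.4, 0.5]
finger_gap: 0.761
grip_force: 0.0
```

Emit:
{"name": "jog_arm", "arguments": {"increments": [[[7,0,0,0,0],[5,0,0,0,0],[5,0,0,0,0],[5,0,0,0,0]]]}}

```text
clock: 22.95
tool_pos: [0.564, 0.2104, 0.0154]
tcp_rot: [[0.998, -0.06, -0.001], [-0.06, -0.998, -0.0], [-0.001, 0.0, -1.0]]
contact_force: [-0.1, 0.2, -2.9]
finger_gap: 0.647
grip_force: 30.0
```

Emit:
{"name": "jog_arm", "arguments": {"increments": [[[5,0,0,-1.5,0],[5,0,0,-4,0],[5,0,0,-4,0],[5,0,0,-3,-0.035],[5,0,0,0,-0.037]]]}}

```text
clock: 23.45
tool_pos: [0.5674, 0.212, 0.1468]
tcp_rot: [[1.0, 0.013, 0.008], [0.013, -1.0, 0.003], [0.008, -0.003, -1.0]]
contact_force: [1.0, -1.0, -2.7]
finger_gap: 0.647
grip_force: 30.0
```

Emit:
{"name": "jog_arm", "arguments": {"increments": [[[5,0,0,0,0],[5,0,0,0,0],[5,0,0,0,0]]]}}

```text
clock: 23.75
tool_pos: [0.5644, 0.2101, 0.1402]
tcp_rot: [[1.0, 0.011, -0.002], [0.011, -1.0, -0.001], [-0.002, 0.001, -1.0]]
contact_force: [-0.1, 0.4, -3.0]
finger_gap: 0.65
grip_force: 30.0
```

```bash
python3 - <<'E'
from h import *
im,c,M,o=shot("wrist","w13");p=o["tool_pos"];yaw=np.degrees(np.arctan2(o["tcp_rot"][1][0],o["tcp_rot"][0][0]));print(p,yaw)
z=p[2]+.0135
a=axis_pts(im,c,M,range(150,215,10),180,380,z);print(a[::3].round(4))
g=im.min(2);col=[(y,int(g[y,272])) for y in range(110,215,4)];print(col)
for y in (130,135,140,145): print(y,plane(c,M,[[272,y]],z+.03)[0]-p[:2])
print(label(im,c,M,(p[0],p[1],z),yaw,xs=np.arange(10,27,3)/1000,thr=190)[:2])
for t,v in unroll(im,c,M,(p[0],p[1],z),yaw,np.arange(5,70,5)/1000,np.arange(-80,81,10)): print(t,v)
E
```

```text
[0.56438702 0.21011633 0.14017509] 0.6310153115854277
[[1.500e+02 2.050e+02 3.420e+02 6.282e-01 2.116e-01]
 [1.800e+02 2.070e+02 3.410e+02 6.148e-01 2.113e-01]
 [2.100e+02 2.090e+02 3.390e+02 6.007e-01 2.111e-01]]
[(110, 26), (114, 23), (118, 42), (122, 125), (126, 137), (130, 137), (134, 135), (138, 138), (142, 139), (146, 142), (150, 136), (154, 142), (158, 134), (162, 138), (166, 135), (170, 138), (174, 139), (178, 133), (182, 133), (186, 142), (190, 150), (194, 71), (198, 78), (202, 73), (206, 68), (210, 73), (214, 72)]
130 [0.07381134 0.00208402]
135 [0.07215011 0.00206976]
140 [0.0704759 0.0020554]
145 [0.06878839 0.00204096]
(None, (np.int64(-76), np.int64(76)))
-80 []
-70 [13, 10, 28, 111, 15, 11, 15, 14, 13, 15, 5, 30, 21]
-60 [42, 43, 43, 51, 31, 66, 74, 75, 66, 67, 69, 59, 59]
-50 [44, 49, 42, 47, 46, 94, 86, 91, 93, 91, 93, 96, 95]
-40 [36, 44, 46, 47, 47, 53, 97, 99, 97, 102, 104, 108, 102]
-30 [61, 46, 53, 46, 43, 60, 57, 117, 115, 115, 116, 113, 115]
-20 [59, 50, 47, 50, 45, 65, 67, 61, 128, 117, 121, 122, 121]
-10 [61, 158, 146, 152, 143, 193, 191, 66, 63, 122, 123, 124, 125]
0 [58, 154, 148, 154, 152, 199, 202, 70, 71, 71, 130, 136, 139]
10 [60, 158, 145, 152, 148, 203, 207, 76, 72, 75, 79, 143, 139]
20 [70, 141, 143, 143, 146, 200, 197, 70, 63, 72, 133, 121, 119]
30 [60, 144, 136, 150, 142, 197, 194, 68, 65, 65, 111, 116, 111]
40 [48, 136, 142, 147, 138, 190, 188, 64, 58, 107, 104, 103, 108]
50 [145, 133, 136, 139, 139, 190, 180, 56, 97, 96, 90, 97, 94]
60 [132, 132, 127, 139, 136, 129, 177, 87, 83, 81, 84, 80, 82]
70 [28, 85, 60, 20, 81, 71, 45, 73, 62, 56, 57, 61, 58]
80 []
```

Emit:
{"name": "jog_arm", "arguments": {"increments": [[[5,0.13,4.03,0,0],[5,0.13,4.03,0,0],[5,0.13,4.03,0,0],[5,0.13,4.03,0,0],[5,0.13,4.03,0,0]]]}}

```text
clock: 24.3
tool_pos: [0.5735, 0.0074, 0.1403]
tcp_rot: [[1.0, 0.011, -0.001], [0.011, -1.0, -0.0], [-0.001, 0.0, -1.0]]
contact_force: [0.5, 0.8, -2.9]
finger_gap: 0.645
grip_force: 30.0
```

Emit:
{"name": "jog_arm", "arguments": {"increments": [[[5,0,0,0,0],[5,0,0,3,0],[5,0,0,3,0],[5,0,0,1.8,0],[5,0,0,0,0]]]}}

```text
clock: 24.8
tool_pos: [0.5716, 0.0089, 0.0599]
tcp_rot: [[1.0, 0.012, -0.006], [0.012, -1.0, -0.0], [-0.006, 0.0, -1.0]]
contact_force: [-0.2, -0.1, -2.8]
finger_gap: 0.647
grip_force: 30.0
```

Emit:
{"name": "jog_arm", "arguments": {"increments": [[[5,0,0,0,0],[5,0,0,0,0],[5,0,0,0,0]]]}}

```text
clock: 25.1
tool_pos: [0.5749, 0.0092, 0.064]
tcp_rot: [[1.0, 0.012, 0.002], [0.012, -1.0, 0.0], [0.002, -0.0, -1.0]]
contact_force: [1.1, -0.1, -3.2]
finger_gap: 0.647
grip_force: 30.0
```

Emit:
{"name": "jog_arm", "arguments": {"increments": [[[5,-0.1,0,0.7,0],[5,0,0,0.6,0],[5,0,0,0.4,0],[5,0,0,0,0],[5,0,0,0,0]]]}}

```text
clock: 25.6
tool_pos: [0.5728, 0.009, 0.0456]
tcp_rot: [[1.0, 0.012, -0.0], [0.012, -1.0, -0.0], [-0.0, 0.0, -1.0]]
contact_force: [-0.4, -0.3, -3.3]
finger_gap: 0.643
grip_force: 30.0
```

Emit:
{"name": "jog_arm", "arguments": {"increments": [[[5,0,0,0.1,0],[5,0,0,0.05,0],[5,0,0,0,0]]]}}

```text
clock: 25.9
tool_pos: [0.5731, 0.0094, 0.0448]
tcp_rot: [[1.0, 0.012, 0.0], [0.012, -1.0, 0.0], [0.0, -0.0, -1.0]]
contact_force: [-1.8, 1.4, 4.0]
finger_gap: 0.648
grip_force: 30.0
```

Contact. Release, back off and measure the label.

Emit:
{"name": "jog_arm", "arguments": {"increments": [[[6.5,0,0,0,0],[7,0,0,0,0],[8,0,0,0,0],[8,0,0,0,0],[8,0,0,-2,0]]]}}

```text
clock: 26.4
tool_pos: [0.5712, 0.0086, 0.0624]
tcp_rot: [[1.0, 0.012, -0.004], [0.012, -1.0, -0.0], [-0.004, 0.0, -1.0]]
contact_force: [-0.4, 0.3, 0.1]
finger_gap: 0.868
grip_force: 0.0
```

Emit:
{"name": "jog_arm", "arguments": {"increments": [[[8,0,0,-4,0],[8,0,0,-4,0],[0,-3,0,-4,0],[0,-4,0,0,0],[0,-1,0,0,0]]]}}

```text
clock: 26.9
tool_pos: [0.49, 0.0079, 0.1853]
tcp_rot: [[1.0, 0.012, 0.0], [0.012, -1.0, -0.001], [0.0, 0.001, -1.0]]
contact_force: [-0.3, -0.8, 0.6]
finger_gap: 0.658
grip_force: 0.0
```

Emit:
{"name": "jog_arm", "arguments": {"increments": [[[0,0,0,0,0],[0,0,0,0,0],[0,0,0,0,0]]]}}

```text
clock: 27.2
tool_pos: [0.494, 0.0081, 0.1839]
tcp_rot: [[1.0, 0.012, 0.0], [0.012, -1.0, 0.0], [0.0, -0.0, -1.0]]
contact_force: [0.3, -0.5, -0.7]
finger_gap: 0.4
grip_force: 0.0
```

```bash
cat > lab.py <<'E'
from h import *
import sys
def meas(tag,zc,yaw,box,lr=(30,180)):
    im,c,M,o=shot("wrist",tag);print("tcp",np.round(o["tool_pos"],4))
    g=im.min(2)
    # bright label: compare to body; local threshold
    a=axis_pts(im,c,M,range(*lr,6),*box,zc);  # may include white plate; report columns
    for r in a[::4]: print(r.round(4))
    ctr=np.median(a[:,3:],0);return im,c,M,o,a
if __name__=="__main__":
    im,c,M,o,a=meas(sys.argv[1],.0595,.6,(180,360))
    f=cv2.fitLine(a[:,3:].astype(np.float32),cv2.DIST_HUBER,0,.01,.01).ravel();print("axis y at .58",f[3]+f[1]/f[0]*(.58-f[2]),"yaw",np.degrees(np.arctan(f[1]/f[0])))
    for y0 in (.009,f[3]+f[1]/f[0]*(.58-f[2])):
        for thr in (90,130,180):print(y0,thr,label(im,c,M,(.58,y0,.0595),.6,thr,xs=np.arange(8,27,3)/1000)[:2])
    for t,v in unroll(im,c,M,(.58,.009,.0595),.6,np.arange(-72,73,9)/1000,np.arange(-80,81,10)): print(t,v)
E
python3 lab.py w14
```

```text
tcp [0.494  0.0081 0.1839]
[3.000e+01 2.330e+02 3.150e+02 6.364e-01 1.040e-02]
[5.400e+01 2.330e+02 3.140e+02 6.187e-01 1.060e-02]
[7.800e+01 2.340e+02 3.140e+02 6.006e-01 1.000e-02]
[1.020e+02 2.350e+02 3.130e+02 5.818e-01 9.800e-03]
[1.260e+02 2.360e+02 3.120e+02 5.624e-01 9.600e-03]
[1.500e+02 2.370e+02 3.120e+02 5.423e-01 9.000e-03]
[1.740e+02 2.370e+02 3.110e+02 5.214e-01 9.200e-03]
axis y at .58 0.009818534 yaw 0.61712855
0.009 90 ((np.int64(-83), np.int64(83)), (np.int64(-83), np.int64(83)))
0.009 130 ((np.int64(-83), np.int64(83)), (np.int64(-83), np.int64(83)))
0.009 180 ((np.int64(-83), np.int64(68)), (np.int64(-83), np.int64(83)))
0.009818534 90 ((np.int64(-83), np.int64(83)), (np.int64(-83), np.int64(83)))
0.009818534 130 ((np.int64(-83), np.int64(83)), (np.int64(-83), np.int64(83)))
0.009818534 180 ((np.int64(-83), np.int64(83)), (np.int64(-83), np.int64(83)))
-80 [30, 11, 173, 255, 255, 255, 255, 255, 255, 255, 255, 255, 236, 255, 255, 26, 27]
-70 [28, 22, 106, 255, 255, 249, 255, 255, 255, 255, 255, 255, 255, 255, 255, 31, 32]
-60 [19, 43, 71, 48, 62, 72, 50, 55, 76, 8
[... 464 characters left out ...]
 255, 255, 255, 255, 255, 255, 255, 168, 166, 169, 168]
10 [57, 76, 74, 148, 142, 255, 255, 255, 255, 255, 255, 255, 170, 165, 167, 166]
20 [59, 83, 79, 144, 141, 255, 255, 255, 255, 255, 255, 255, 153, 153, 154, 151]
30 [53, 76, 72, 138, 131, 255, 255, 255, 255, 255, 255, 255, 139, 139, 135, 133]
40 [50, 73, 75, 133, 132, 254, 255, 254, 255, 255, 255, 255, 132, 135, 124, 126]
50 [24, 69, 61, 112, 113, 253, 254, 252, 254, 255, 254, 254, 116, 118, 112, 112, 22]
60 [10, 60, 63, 100, 99, 251, 251, 250, 253, 252, 254, 250, 101, 103, 101, 97, 21]
70 [18, 60, 81, 57, 75, 202, 61, 114, 246, 32, 154, 205, 53, 68, 72, 89, 31]
80 [6, 49, 62, 147, 47, 42, 146, 39, 50, 181, 99, 63, 230, 104, 36, 61, 40]
```

```bash
cat > fine.py <<'E'
from h import *
import sys
def fine(n,y0,zc=.0595,yaw=.6,x0=.578,thr=205,im=None,o=None,c=None,M=None):
    r=unroll(im,c,M,(x0,y0,zc),yaw,np.arange(-21,22,3)/1000,np.arange(-75,76,1))
    f=np.array([np.mean(np.array(v)>thr) if v else 0 for t,v in r]);th=np.array([t for t,v in r])
    m=(th>-58)&(th<62)
    ct=np.where(m&(f>.5))[0];return th[ct].min(),th[ct].max()
if __name__=="__main__":
    im=cv2.imread(f"pics/{sys.argv[1]}.png")[:,:,::-1];o=manip.get_obs();c,M=cam("wrist",o)
    for y0 in (.009,.0098): print(fine(0,y0,im=im,c=c,M=M))
E
python3 fine.py w14
```

```text
(np.int64(-16), np.int64(61))
(np.int64(-17), np.int64(61))
```

Emit:
{"name": "jog_arm", "arguments": {"increments": [[[0,4.1,-0.3,0,0],[0,4.1,-0.34,0,0],[0,0,0,4,0],[0,0,0,4,0],[0,0,0,0.5,0]]]}}

```text
clock: 27.75
tool_pos: [0.5722, 0.015, 0.0943]
tcp_rot: [[1.0, 0.012, -0.009], [0.012, -1.0, -0.001], [-0.009, 0.001, -1.0]]
contact_force: [-1.8, 0.4, 0.4]
finger_gap: 0.006
grip_force: 0.0
```

Emit:
{"name": "jog_arm", "arguments": {"increments": [[[0,0,0,0,0],[0,0,0,0,0],[0,0,0,0,0],[0,0,0,0,0]]]}}

```text
clock: 28.15
tool_pos: [0.5759, 0.0155, 0.101]
tcp_rot: [[1.0, 0.012, 0.003], [0.012, -1.0, 0.0], [0.003, -0.0, -1.0]]
contact_force: [0.0, -0.5, 1.1]
finger_gap: -0.001
grip_force: 0.0
```

Emit:
{"name": "jog_arm", "arguments": {"increments": [[[0,0,0,0.5,0],[0,0,0,0.4,0],[0,0,0,0,0],[0,0,0,0,0]]]}}

```text
clock: 28.55
tool_pos: [0.5747, 0.0154, 0.0901]
tcp_rot: [[1.0, 0.012, -0.001], [0.012, -1.0, -0.0], [-0.001, 0.0, -1.0]]
contact_force: [-0.8, -0.3, 0.5]
finger_gap: 0.002
grip_force: 0.0
```

Emit:
{"name": "jog_arm", "arguments": {"increments": [[[0,0,0,0.08,0],[0,0,0,0,0]]]}}

```text
clock: 28.75
tool_pos: [0.5749, 0.0155, 0.0897]
tcp_rot: [[1.0, 0.012, 0.0], [0.012, -1.0, -0.0], [0.0, 0.0, -1.0]]
contact_force: [-1.1, -0.4, 1.8]
finger_gap: 0.003
grip_force: 0.8
```

Light contact. Add a touch more pressure, then stroke 12 mm toward −y in small steps.

Emit:
{"name": "jog_arm", "arguments": {"increments": [[[0,0,0,0.05,0],[0,0,0.3,0,0],[0,0,0.3,0,0]]]}}

```text
clock: 29.05
tool_pos: [0.5751, 0.0106, 0.0897]
tcp_rot: [[1.0, 0.013, 0.001], [0.013, -1.0, 0.001], [0.001, -0.001, -1.0]]
contact_force: [-2.5, 2.8, 7.2]
finger_gap: 0.003
grip_force: 3.8
```

Emit:
{"name": "jog_arm", "arguments": {"increments": [[[0,0,0.3,0,0],[0,0,0.3,0,0],[0,0,0,0,0]]]}}

```text
clock: 29.35
tool_pos: [0.5752, 0.0035, 0.0895]
tcp_rot: [[1.0, 0.012, 0.001], [0.012, -1.0, 0.0], [0.001, -0.0, -1.0]]
contact_force: [-1.6, 0.6, 5.7]
finger_gap: 0.003
grip_force: 2.9
```

Lift straight up, back off and measure again.

Emit:
{"name": "jog_arm", "arguments": {"increments": [[[0,0,0,-1.5,0],[0,0,0,-4,0],[0,-2,0,-4,0],[0,-4,0,0,0],[0,-2,0,0,0]]]}}

```text
clock: 29.85
tool_pos: [0.4932, 0.0025, 0.185]
tcp_rot: [[1.0, 0.012, 0.001], [0.012, -1.0, -0.0], [0.001, 0.0, -1.0]]
contact_force: [-0.6, 0.5, -0.1]
finger_gap: 0.006
grip_force: 0.0
```

Emit:
{"name": "jog_arm", "arguments": {"increments": [[[0,0,0,0,0],[0,0,0,0,0],[0,0,0,0,0],[0,0,0,0,0]]]}}

```text
clock: 30.25
tool_pos: [0.4958, 0.0026, 0.1838]
tcp_rot: [[1.0, 0.012, -0.0], [0.012, -1.0, 0.0], [-0.0, -0.0, -1.0]]
contact_force: [-0.0, 0.2, -0.7]
finger_gap: 0.003
grip_force: 0.0
```

```bash
python3 lab.py w15 | head -9; python3 fine.py w15; python3 - <<'E'
from h import *
im=cv2.imread("pics/w15.png");c,M=cam("wrist",manip.get_obs())
for t,v in unroll(im,c,M,(.578,.0098,.0595),.6,np.arange(-50,51,5)/1000,np.arange(-56,57,8)): print(t,v)
E
```

```text
tcp [0.4958 0.0026 0.1838]
[3.000e+01 2.270e+02 3.090e+02 6.381e-01 9.600e-03]
[5.400e+01 2.280e+02 3.090e+02 6.204e-01 9.100e-03]
[7.800e+01 2.280e+02 3.080e+02 6.022e-01 9.400e-03]
[1.020e+02 2.290e+02 3.070e+02 5.835e-01 9.300e-03]
[1.260e+02 2.300e+02 3.070e+02 5.641e-01 8.700e-03]
[1.500e+02 2.310e+02 3.060e+02 5.441e-01 8.600e-03]
[1.740e+02 2.320e+02 3.050e+02 5.232e-01 8.500e-03]
axis y at .58 0.0089549525 yaw 0.698119
(np.int64(-38), np.int64(41))
(np.int64(-40), np.int64(39))
-56 [94, 84, 86, 87, 82, 86, 90, 89, 84, 86, 89, 90, 84, 95, 96, 101, 90, 93, 94, 96, 98]
-48 [54, 93, 102, 100, 93, 99, 97, 102, 94, 99, 98, 93, 102, 107, 112, 116, 113, 113, 109, 107, 109]
-40 [66, 60, 118, 109, 107, 213, 215, 255, 253, 250, 255, 255, 255, 255, 255, 216, 213, 123, 123, 126, 122]
-32 [67, 62, 54, 119, 122, 255, 254, 254, 254, 254, 254, 254, 255, 255, 255, 255, 255, 126, 127, 124, 130]
-24 [76, 74, 59, 127, 127, 255, 254, 255, 255, 255, 255, 254, 255, 255, 255, 255, 255, 149, 138, 139, 147]
-16 [71, 75, 60, 126, 129, 255, 255, 255, 255, 255, 255, 255, 255, 255, 255, 255, 255, 147, 145,
[... 268 characters left out ...]
55, 255, 255, 255, 255, 255, 255, 255, 255, 170, 157, 156, 157]
16 [73, 144, 140, 144, 140, 255, 255, 255, 255, 255, 255, 255, 255, 255, 255, 255, 255, 147, 151, 142, 143]
24 [61, 134, 125, 126, 122, 255, 255, 255, 255, 255, 255, 255, 255, 255, 255, 255, 255, 137, 141, 137, 138]
32 [73, 129, 129, 123, 118, 255, 254, 255, 254, 254, 255, 255, 255, 255, 255, 255, 255, 137, 134, 133, 131]
40 [122, 116, 119, 115, 110, 131, 142, 195, 168, 229, 101, 105, 185, 197, 244, 255, 100, 124, 122, 125, 123]
48 [112, 110, 110, 110, 106, 102, 108, 108, 105, 103, 114, 118, 117, 112, 113, 112, 111, 111, 108, 104, 109]
56 [97, 99, 96, 86, 92, 97, 98, 95, 93, 92, 104, 102, 101, 95, 101, 99, 100, 101, 102, 96, 98]
```

Label edges are at about −38°…+40°: it faces up within ~1°. Now regrip at mid-body.

Emit:
{"name": "jog_arm", "arguments": {"increments": [[[9.18,4.2,-0.3,0,0],[9.18,4.2,-0.27,0,0],[9.18,0,0,3,0],[9.18,0,0,0,0],[9.18,0,0,0,0]]]}}

```text
clock: 30.8
tool_pos: [0.5779, 0.0091, 0.1534]
tcp_rot: [[1.0, 0.012, -0.003], [0.012, -1.0, -0.0], [-0.003, 0.0, -1.0]]
contact_force: [-0.2, -0.7, 0.2]
finger_gap: 0.393
grip_force: 0.0
```

Emit:
{"name": "jog_arm", "arguments": {"increments": [[[9.18,0,0,0,0],[9.18,0,0,0,0],[9.18,0,0,0,0],[9.18,0,0,0,0]]]}}

```text
clock: 31.2
tool_pos: [0.579, 0.0091, 0.1547]
tcp_rot: [[1.0, 0.012, 0.001], [0.012, -1.0, -0.0], [0.001, 0.0, -1.0]]
contact_force: [0.0, -0.0, 0.5]
finger_gap: 0.742
grip_force: 0.0
```

Emit:
{"name": "jog_arm", "arguments": {"increments": [[[9.18,0.15,0,0,0],[9.18,0,0,2,0],[9.18,0,0,2,0],[9.18,0,0,3,0],[9.18,0,0,2.5,0]]]}}

```text
clock: 31.7
tool_pos: [0.5805, 0.0091, 0.058]
tcp_rot: [[1.0, 0.012, 0.0], [0.012, -1.0, -0.0], [0.0, 0.0, -1.0]]
contact_force: [0.3, -0.2, -1.0]
finger_gap: 0.996
grip_force: 0.0
```

Emit:
{"name": "jog_arm", "arguments": {"increments": [[[9.18,0,0,1.1,0],[9.18,0,0,0,0],[9.18,0,0,0,0],[9.18,0,0,0,0]]]}}

```text
clock: 32.1
tool_pos: [0.5815, 0.0093, 0.0494]
tcp_rot: [[1.0, 0.012, 0.002], [0.012, -1.0, 0.0], [0.002, -0.0, -1.0]]
contact_force: [0.2, 0.2, 0.4]
finger_gap: 1.0
grip_force: 0.0
```

Emit:
{"name": "jog_arm", "arguments": {"increments": [[[9.18,0,0,0.3,0],[7,0,0,0,0],[5,0,0,0,0],[5,0,0,0,0],[5,0,0,0,0]]]}}

```text
clock: 32.6
tool_pos: [0.5805, 0.0092, 0.0451]
tcp_rot: [[1.0, 0.012, 0.0], [0.012, -1.0, -0.0], [0.0, 0.0, -1.0]]
contact_force: [0.7, 0.0, -0.9]
finger_gap: 0.703
grip_force: 0.0
```

Emit:
{"name": "jog_arm", "arguments": {"increments": [[[5,0,0,0,0],[5,0,0,0,0]]]}}

```text
clock: 32.8
tool_pos: [0.5805, 0.0094, 0.0451]
tcp_rot: [[1.0, 0.012, 0.0], [0.012, -1.0, 0.0], [0.0, -0.0, -1.0]]
contact_force: [-0.6, 1.3, 0.3]
finger_gap: 0.645
grip_force: 30.0
```

Emit:
{"name": "jog_arm", "arguments": {"increments": [[[5,0,0,-1,0],[5,0,0,-3,0],[5,0,0,-3,0],[5,0,0,-1,0.033],[5,0.1,3,0,0]]]}}

```text
clock: 33.3
tool_pos: [0.5821, -0.0158, 0.1272]
tcp_rot: [[1.0, -0.017, 0.004], [-0.017, -1.0, 0.003], [0.004, -0.003, -1.0]]
contact_force: [1.1, -0.1, -2.7]
finger_gap: 0.646
grip_force: 30.0
```

Emit:
{"name": "jog_arm", "arguments": {"increments": [[[5,0.1,4.5,0,0],[5,0.1,4.5,0,0],[5,0.1,4.5,0,0],[5,0.1,4.5,0,0],[5,0.1,3,0,0]]]}}

```text
clock: 33.8
tool_pos: [0.5799, -0.2354, 0.1242]
tcp_rot: [[1.0, -0.026, -0.002], [-0.026, -1.0, -0.002], [-0.002, 0.002, -1.0]]
contact_force: [-0.8, -0.9, -3.3]
finger_gap: 0.648
grip_force: 30.0
```

Emit:
{"name": "jog_arm", "arguments": {"increments": [[[5,0.1,1.8,0,0],[5,0,0,0,0],[5,0,0,0,0],[5,0,0,0,0],[5,0,0,0,0]]]}}

```text
clock: 34.3
tool_pos: [0.5824, -0.2469, 0.125]
tcp_rot: [[1.0, -0.019, 0.0], [-0.019, -1.0, 0.001], [0.0, -0.001, -1.0]]
contact_force: [0.1, -0.7, -2.2]
finger_gap: 0.645
grip_force: 30.0
```

```bash
python3 - <<'E'
from h import *
im,c,M,o=shot("wrist","w16");p=o["tool_pos"];yaw=np.degrees(np.arctan2(o["tcp_rot"][1][0],o["tcp_rot"][0][0]));print(p,yaw,o["contact_force"])
h,s,v=cv2.split(cv2.cvtColor(im,cv2.COLOR_RGB2HSV))
# brown stand pixels vs red
br=((h>6)&(h<22)&(s>90)).astype(np.uint8);br[250:]=0
n,l,st,ct=cv2.connectedComponentsWithStats(br)
for i in range(1,n):
    if st[i][4]>60: print(st[i],ct[i].round(1))
for y in range(60,250,8):
    x=np.where(br[y,150:400])[0]+150
    if len(x)>2: print(y,x.min(),x.max(),plane(c,M,[[x.min()-.5,y],[x.max()+.5,y]],.01).round(4).tolist())
a=axis_pts(im,c,M,range(140,215,10),180,380,p[2]+.0144);print(a[::2].round(4))
print([(y,int(im[y,272].min())) for y in range(110,150,3)])
for y in (120,130,135,140): print(y,(plane(c,M,[[272,y]],p[2]+.0444)[0]-p[:2]).round(4))
for t,vv in unroll(im,c,M,(p[0],p[1]+.001,p[2]+.0144),yaw,np.arange(10,42,4)/1000,np.arange(-56,57,4)): print(t,vv)
E
```

```text
[ 0.58237992 -0.24685945  0.12503977] -1.0812889927358604 [ 0.10306654 -0.69858183 -2.16451384]
[  88    0   82   81 1670] [149.8  46.8]
[ 234  112   94   23 1976] [280.3 122.4]
[ 502  185   51   65 1868] [526.2 220.9]
60 152 166 [[0.704, -0.1527], [0.7035, -0.1645]]
68 153 168 [[0.6981, -0.1528], [0.6976, -0.1655]]
76 150 168 [[0.6923, -0.1497], [0.6917, -0.1649]]
116 234 327 [[0.6597, -0.2148], [0.6583, -0.2908]]
124 234 327 [[0.6534, -0.2145], [0.652, -0.2909]]
132 234 327 [[0.647, -0.2141], [0.6456, -0.2911]]
[[ 1.400e+02  2.060e+02  3.410e+02  6.505e-01 -2.474e-01]
 [ 1.600e+02  2.060e+02  3.420e+02  6.419e-01 -2.474e-01]
 [ 1.800e+02  2.070e+02  3.410e+02  6.329e-01 -2.473e-01]
 [ 2.000e+02  2.090e+02  3.400e+02  6.237e-01 -2.473e-01]]
[(110, 32), (113, 51), (116, 51), (119, 48), (122, 52), (125, 51), (128, 47), (131, 42), (134, 46), (137, 50), (140, 52), (143, 59), (146, 161), (149, 151)]
120 [ 0.0771 -0.0003]
130 [ 0.0738 -0.0002]
135 [ 0.0721 -0.0002]
140 [ 0.0705 -0.0002]
-56 [49, 51, 43, 45, 48, 58, 102, 101]
-52 [51, 46, 47, 52, 49, 52, 102, 96]
-48 [53, 48, 50, 46, 57, 6
[... 406 characters left out ...]
 145]
-8 [145, 164, 164, 171, 164, 226, 83, 146]
-4 [143, 179, 166, 171, 166, 209, 78, 157]
0 [149, 163, 163, 163, 161, 205, 74, 155]
4 [136, 168, 162, 168, 167, 229, 79, 157]
8 [141, 166, 149, 161, 162, 229, 80, 152]
12 [165, 169, 163, 171, 164, 202, 75, 144]
16 [174, 165, 164, 157, 164, 229, 76, 134]
20 [160, 170, 157, 165, 166, 226, 71, 131]
24 [157, 170, 162, 164, 157, 206, 68, 134]
28 [162, 159, 159, 162, 157, 206, 72, 133]
32 [147, 163, 154, 160, 157, 203, 76, 124]
36 [176, 163, 173, 162, 162, 226, 66, 119]
40 [50, 54, 52, 56, 51, 76, 68, 114]
44 [50, 51, 42, 52, 53, 49, 70, 104]
48 [49, 53, 50, 54, 49, 53, 68, 99]
52 [48, 49, 47, 50, 46, 49, 70, 97]
56 [45, 51, 52, 47, 50, 46, 55, 85]
```

Emit:
{"name": "jog_arm", "arguments": {"increments": [[[5,0,0.35,2,0],[5,0,0,3,0],[5,0,0,0.8,0],[5,0,0,0,0],[5,0,0,0,0]]]}}

```text
clock: 34.85
tool_pos: [0.5826, -0.2521, 0.068]
tcp_rot: [[1.0, -0.021, 0.001], [-0.021, -1.0, -0.0], [0.001, 0.0, -1.0]]
contact_force: [0.1, 0.3, -2.9]
finger_gap: 0.648
grip_force: 30.0
```

Emit:
{"name": "jog_arm", "arguments": {"increments": [[[5,0,0,0,0],[5,0,0,0,0],[5,0,0,0,0]]]}}

```text
clock: 35.15
tool_pos: [0.5823, -0.2526, 0.0678]
tcp_rot: [[1.0, -0.021, 0.001], [-0.021, -1.0, -0.001], [0.001, 0.0, -1.0]]
contact_force: [0.2, 0.8, -2.8]
finger_gap: 0.65
grip_force: 30.0
```

```bash
python3 - <<'E'
from h import *
def run(im,c,M,o,zp,zf,roi,mask):
    p=o["tool_pos"]
    for y in roi:
        x=np.where(mask[y,150:400])[0]+150
        if len(x)>20: e=plane(c,M,[[x.min()-.5,y],[x.max()+.5,y]],zp);print(y,x.min(),x.max(),e.round(4).tolist(),"ctr",e.mean(0).round(4),"w",round(float(e[0,1]-e[1,1]),4))
im,c,M,o=shot("wrist","w17");p=o["tool_pos"];print(p)
h,s,v=cv2.split(cv2.cvtColor(im,cv2.COLOR_RGB2HSV));red=(((h<5)|(h>175))&(s>190))
br=((h>6)&(h<22)&(s>90));run(im,c,M,o,.01,0,range(100,160,4),br)
print([(y,im[y,272].tolist()) for y in range(96,130,3)])
a=axis_pts(im,c,M,range(150,215,20),180,380,p[2]+.0144);print(a.round(4))
x=np.where(br[:135,280])[0];print("far edge row",x.min(),plane(c,M,[[280,x.min()-.5]],.01))
im=cv2.imread("pics/top0.png");c,M=cam("top");h,s,v=cv2.split(cv2.cvtColor(im,cv2.COLOR_BGR2HSV))
# top camera: subpixel stand edges by red-ness crossing
g=im[:,:,2].astype(float)-im[:,:,1]
for nm,(a0,b0),rows in(("roll",(250,300),range(170,200,3)),("disp",(330,376),range(170,200,3))):
    E=[]
    for y in rows:
        r=g[y,a0:b0];bg=np.median(np.r_[r[:6],r[-6:]]);k=np.where(r<bg*.6)[0];E.append([a0+k.min(),a0+k.max()])
    E=np.mean(E,0);zz=.009;print(nm,E,plane(c,M,[[E.mean(),185]],zz))
E
```

```text
[ 0.5823047  -0.25259949  0.06784218]
112 216 304 [[0.663, -0.2165], [0.6617, -0.2731]] ctr [ 0.6623 -0.2448] w 0.0566
116 214 332 [[0.6606, -0.215], [0.6589, -0.291]] ctr [ 0.6597 -0.253 ] w 0.076
120 214 332 [[0.6581, -0.2148], [0.6564, -0.2911]] ctr [ 0.6572 -0.253 ] w 0.0762
124 214 332 [[0.6556, -0.2147], [0.6539, -0.2911]] ctr [ 0.6548 -0.2529] w 0.0765
128 214 332 [[0.6531, -0.2145], [0.6514, -0.2912]] ctr [ 0.6522 -0.2528] w 0.0767
132 215 331 [[0.6505, -0.215], [0.6489, -0.2906]] ctr [ 0.6497 -0.2528] w 0.0757
[(96, [239, 35, 32]), (99, [239, 39, 40]), (102, [240, 36, 36]), (105, [241, 34, 36]), (108, [239, 29, 29]), (111, [228, 33, 36]), (114, [176, 104, 53]), (117, [188, 109, 59]), (120, [168, 95, 54]), (123, [172, 97, 52]), (126, [165, 89, 46]), (129, [170, 93, 52])]
[[ 1.500e+02  2.060e+02  3.420e+02  6.461e-01 -2.534e-01]
 [ 1.700e+02  2.070e+02  3.400e+02  6.373e-01 -2.530e-01]
 [ 1.900e+02  2.080e+02  3.400e+02  6.283e-01 -2.530e-01]
 [ 2.100e+02  2.090e+02  3.390e+02  6.188e-01 -2.528e-01]]
far edge row 112 [[ 0.66227554 -0.25752129]]
roll [261.2 286. ] [[0.57785203 0.00899949]]
disp [341.  363.2] [[ 0.58202155 -0.2519557 ]]
```

Emit:
{"name": "jog_arm", "arguments": {"increments": [[[5,0,-0.08,0.8,0],[5,0,0,0.8,0],[5,0,0,0.4,0],[5,0,0,0,0],[5,0,0,0,0]]]}}

```text
clock: 35.7
tool_pos: [0.5818, -0.2516, 0.0466]
tcp_rot: [[1.0, -0.021, -0.0], [-0.021, -1.0, 0.0], [-0.0, -0.0, -1.0]]
contact_force: [0.6, -0.6, -3.0]
finger_gap: 0.647
grip_force: 30.0
```

Emit:
{"name": "jog_arm", "arguments": {"increments": [[[5,0,0,0.07,0],[5,0,0,0,0]]]}}

```text
clock: 35.9
tool_pos: [0.5819, -0.2516, 0.0462]
tcp_rot: [[1.0, -0.021, -0.0], [-0.021, -1.0, 0.0], [-0.0, -0.0, -1.0]]
contact_force: [0.1, -0.1, -2.7]
finger_gap: 0.65
grip_force: 30.0
```

Emit:
{"name": "jog_arm", "arguments": {"increments": [[[5,0,0,0.05,0],[5,0,0,0,0]]]}}

```text
clock: 36.1
tool_pos: [0.582, -0.2516, 0.0459]
tcp_rot: [[1.0, -0.021, 0.0], [-0.021, -1.0, -0.0], [0.0, 0.0, -1.0]]
contact_force: [0.1, 0.5, -2.3]
finger_gap: 0.645
grip_force: 30.0
```

Emit:
{"name": "jog_arm", "arguments": {"increments": [[[5,0,0,0.05,0],[5,0,0,0,0]]]}}

```text
clock: 36.3
tool_pos: [0.5821, -0.2517, 0.0458]
tcp_rot: [[1.0, -0.021, 0.0], [-0.021, -1.0, -0.0], [0.0, 0.0, -1.0]]
contact_force: [-0.5, 1.2, 3.5]
finger_gap: 0.644
grip_force: 30.0
```

Emit:
{"name": "jog_arm", "arguments": {"increments": [[[5,0,0,0.05,0],[5,0,0,0,0]]]}}

```text
clock: 36.5
tool_pos: [0.5821, -0.2517, 0.0457]
tcp_rot: [[1.0, -0.021, 0.001], [-0.021, -1.0, -0.0], [0.001, 0.0, -1.0]]
contact_force: [-2.7, 0.9, 8.5]
finger_gap: 0.646
grip_force: 30.0
```

Seated, with lateral force about 1 N. Release, rise, back off and measure.

Emit:
{"name": "jog_arm", "arguments": {"increments": [[[6.3,0,0,-0.05,0],[6.6,0,0,0,0],[8,0,0,0,0],[8,0,0,0,0],[8,0,0,-2,0]]]}}

```text
clock: 37.0
tool_pos: [0.58, -0.2511, 0.063]
tcp_rot: [[1.0, -0.021, -0.005], [-0.021, -1.0, 0.002], [-0.005, -0.001, -1.0]]
contact_force: [0.4, -0.4, -0.5]
finger_gap: 0.862
grip_force: 0.0
```

Emit:
{"name": "jog_arm", "arguments": {"increments": [[[8,0,0,-4,0],[8,0,0,-4,0],[8,-3,0,-4,0],[8,-4,0,0,0],[8,-1,0,0,0]]]}}

```text
clock: 37.5
tool_pos: [0.4988, -0.2507, 0.1864]
tcp_rot: [[1.0, -0.023, -0.0], [-0.023, -1.0, -0.002], [-0.0, 0.002, -1.0]]
contact_force: [0.8, -0.8, -1.0]
finger_gap: 0.87
grip_force: 0.0
```

Emit:
{"name": "jog_arm", "arguments": {"increments": [[[8,0,0,0,0],[8,0,0,0,0],[8,0,0,0,0],[8,0,0,0,0]]]}}

```text
clock: 37.9
tool_pos: [0.5028, -0.2496, 0.1848]
tcp_rot: [[1.0, -0.02, -0.0], [-0.02, -1.0, 0.001], [-0.0, -0.001, -1.0]]
contact_force: [0.6, 0.1, -0.8]
finger_gap: 0.87
grip_force: 0.0
```

```bash
python3 - <<'E'
from h import *
im,c,M,o=shot("wrist","w18");print(o["tool_pos"],o["contact_force"])
g=axis_pts(im,c,M,range(30,200,4),180,380,.06,smax=75)
for r in g[::3]: print(r.round(4))
k=g[(g[:,3]>.53)&(g[:,3]<.64)];f=cv2.fitLine(k[:,3:].astype(np.float32),cv2.DIST_HUBER,0,.01,.01).ravel();sl=f[1]/f[0];y0=f[3]+sl*(.582-f[2]);print("axis y",y0,"yaw",np.degrees(np.arctan(sl)))
for t,v in unroll(im,c,M,(.582,y0,.06),-1.15,np.arange(-50,51,5)/1000,[-48,-44,-42,-40,-38,-36,-34,-30,0,30,34,36,38,40,42,44,48]): print(t,v)
for t,v in unroll(im,c,M,(.582,y0,.06),-1.15,np.arange(-110,81,2)/1000,[0]): print(list(zip(range(-110,81,2),v)))
E
```

```text
[ 0.50281861 -0.24956047  0.18476328] [ 0.64219192  0.09250299 -0.83000117]
[ 3.000e+01  2.380e+02  3.120e+02  6.452e-01 -2.525e-01]
[ 4.200e+01  2.380e+02  3.110e+02  6.364e-01 -2.520e-01]
[ 5.400e+01  2.390e+02  3.120e+02  6.275e-01 -2.526e-01]
[ 6.600e+01  2.390e+02  3.110e+02  6.185e-01 -2.520e-01]
[ 7.800e+01  2.390e+02  3.110e+02  6.093e-01 -2.518e-01]
[ 9.000e+01  2.390e+02  3.100e+02  6.000e-01 -2.512e-01]
[ 1.020e+02  2.390e+02  3.100e+02  5.906e-01 -2.510e-01]
[ 1.140e+02  2.400e+02  3.100e+02  5.809e-01 -2.512e-01]
[ 1.260e+02  2.410e+02  3.090e+02  5.712e-01 -2.510e-01]
[ 1.380e+02  2.410e+02  3.090e+02  5.612e-01 -2.508e-01]
[ 1.500e+02  2.410e+02  3.080e+02  5.511e-01 -2.502e-01]
[ 1.620e+02  2.410e+02  3.080e+02  5.407e-01 -2.500e-01]
[ 1.740e+02  2.410e+02  3.080e+02  5.302e-01 -2.498e-01]
[ 1.860e+02  2.410e+02  3.070e+02  5.194e-01 -2.491e-01]
[ 1.980e+02  2.460e+02  3.030e+02  5.084e-01 -2.493e-01]
axis y -0.25096184 yaw -1.3839191
-48 [92, 91, 94, 96, 89, 92, 96, 96, 99, 106, 108, 94, 104, 107, 106, 111, 112, 113, 109, 116, 111]
-44 [105, 108, 99, 101, 102, 102, 9
[... 2036 characters left out ...]
, 70), (-48, 135), (-46, 131), (-44, 134), (-42, 135), (-40, 112), (-38, 110), (-36, 113), (-34, 135), (-32, 132), (-30, 255), (-28, 255), (-26, 255), (-24, 255), (-22, 255), (-20, 255), (-18, 255), (-16, 255), (-14, 255), (-12, 255), (-10, 255), (-8, 255), (-6, 255), (-4, 255), (-2, 255), (0, 255), (2, 255), (4, 255), (6, 255), (8, 255), (10, 255), (12, 255), (14, 255), (16, 255), (18, 255), (20, 255), (22, 255), (24, 255), (26, 255), (28, 255), (30, 167), (32, 155), (34, 157), (36, 155), (38, 158), (40, 153), (42, 156), (44, 156), (46, 156), (48, 152), (50, 154), (52, 158), (54, 154), (56, 153), (58, 156), (60, 159), (62, 159), (64, 153), (66, 155), (68, 132), (70, 26), (72, 27), (74, 31)]
```

The label is symmetric about up (−40°…+40°) and its centre is within ~1 mm of the stand's middle. Check the bystanders, then hand in.

```bash
python3 - <<'E'
from h import *
im,c,M,o=shot("top","t19");a=cv2.imread("pics/top0.png")[:,:,::-1]
for nm,(x0,y0,x1,y1) in dict(jar=(228,125,258,152),block=(305,127,335,155),hammer=(398,164,450,230)).items():
    print(nm,np.mean(np.abs(im[y0:y1,x0:x1].astype(int)-a[y0:y1,x0:x1])).round(2))
print(o["clock"],manip.sign_off())
E
```

```text
jar 2.98
block 3.11
hammer 24.37
the job is handed in; nothing more can be done
37.95 None
```

The flask is handed in on the display stand at 38 s: my last wrist picture shows it centred within about 1 mm, label up within about 1°. On the way, one roll stroke pressed too hard (about 103 N) and knocked it off the rollers onto the table, so I put it back and rolled it again more gently. The jar and block match the first picture. The hammer matched it just after the slip, but in the last picture that patch differed, most likely the arm or its shadow, which I did not confirm.

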